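# Lay the solenoid plunger in the test cradle by way of the angle block

### The job

Lift the brass solenoid plunger out of the grey parts bin and park it on the sloping V rests of the angle block, flange at the bottom against the stop plate, and let go of it there. Take it again from the side and lay it level in the two V rests of the flat test cradle beside the block, with its flange in the slot between the cradle's end plate and the nearest rest. Set it down rather than dropping it, and leave the copper relay can, the box lid and the rubber foot where they are.

Things in the scene. Friction and masses are not known exactly. Their poses are not given: they have to be found in the camera images.
- plunger_mid (a point): Centre of the brass solenoid plunger: plain round stem 24 mm in diameter, with a flange 40 mm in diameter and 10 mm thick at one end; 150 mm long over all, about 0.22 kg, loose. The point lies on its axis, 75 mm from either end face. Its z axis runs along the plunger from flange to nose. At the start it stands upright on its flange in the bin. A thin flush black band near the nose is only look.
- plunger_flange (a point): Centre of the plunger's flange end face (its foot when it stands), 75 mm from the centre; axes as at the centre.
- bin: Open grey plastic parts bin, fixed, 150 mm (x) by 180 mm (y), 60 mm high, walls and floor 4 mm thick. Origin: centre of its underside. The plunger stands in its -y half, the loose rubber foot lies in its +y half.
- angle_block: Grey painted steel angle block, fixed; base 100 by 128 mm, two V rests on a plate sloping at 45 degrees, up towards its +y, with a stop plate at the lower end. Origin: centre of its underside. Seen along the slope from block_rest: stop plate face at -75 mm, V rests at -53 and +11 mm; past +17 mm nothing is beside or under the stem, so its upper 58 mm overhangs freely.
- block_rest (a point): Where the plunger's centre lies when parked on the angle block. Axes: y points up the slope, from stop plate to open upper end, 45 degrees to level; z stands square out of the slope; x is level, across. The parked plunger's axis lies along y, flange low, at the stop plate. The sloping plate lies 35 mm below that axis. Friction may hold the plunger a few mm short of the stop, which is good enough.
- cradle: Aluminium test cradle, fixed; base 100 by 150 mm, two V rests, and an end plate at its -y end that stands 17 mm higher than the laid plunger's axis. V rests here and on the block: 90 degree V for the 24 mm stem, 12 mm thick, arms reaching 20 mm to either side and no higher than the plunger's axis. Origin: under cradle_rest, on the work surface.
- cradle_rest (a point): Where the plunger's centre lies when laid in the cradle, 55 mm above the work surface. y is level, from flange to nose; z up. Along y: end plate face at -79 mm, V rests centred at -53 and +11 mm, clear for fingers between -47 and +5 mm (the same on the block). The flange goes into the 20 mm slot from -79 to -59 mm (its face at -75 mm). The cradle's plate is 35 mm below the axis.
- relay_can: Copper relay can, upright, 42 mm in diameter at its black foot, 58 mm high, loose. Origin: centre of its underside. Leave alone.
- box_lid: Grey junction box lid lying flat, 75 by 110 by 12 mm, loose. Origin: centre of its underside. Leave alone.
- rubber_foot: Black rubber foot, a low cone 38 mm in diameter and 22 mm high, loose in the bin. Origin: centre of its underside. Leave alone.
Things that resemble listed ones, but are neither listed nor needed, are in the scene too. What is shaped like the angle_block but purple is not meant.

How it is judged:
By the outcome, as a careful person would: the job done as asked, in the order asked, and still so for the second after the job is handed in, with the robot touching nothing.
It also fails if it takes over 70 s, if anything falls off the work surface, if the arm or the gripper's body presses on something with over 40 N, if the wrist force passes 120 N, or if a joint passes its speed limit or range.

### The arm

A 7-joint arm with a two-finger parallel gripper is mounted at the origin on the work surface. World frame = base frame: x ahead of the robot, y to its left, z up, the work surface at z = 0. Lengths are in m, angles in rad, forces in N, time in s.
With the tool pointing down it reaches from about 0.4 to 0.875 m from the base axis. Payload 19.3 kg.
Tool frame: the origin (TCP) lies midway between the tips of the shut fingers; the grasp point (between the pads) lies 19 mm behind it; z points along the fingers, y is the line along which they close (so a half turn about z gives the same grasp; the last joint's range is limited). The gripper opens to 85 mm and grips with 20 to 120 N. Pads are 22 mm wide; open, the fingers measure 114 mm over their backs; the gripper's body (76 mm by 85 mm) begins 54 mm behind the grasp point. The pads swing forward as they close: fully open they stand 13 mm farther back than shut.
Start: joints at [1.118, 0.521, -0.036, 1.599, 0.021, 1.021, -0.113], TCP at [0.233, -0.58, 0.231] pointing down, gripper open.
Joint ranges: [-2.91, 2.91], [-0.3, 2.13], [-1.5, 1.42], [0.17, 2.43], [-1.26, 4.41], [0.16, 1.93], [-2.52, 2.52]. Speed limits (rad/s): [1.89, 1.89, 2.39, 2.39, 3.01, 3.01, 3.01].

### API

Orientations are given as a unit quaternion [x, y, z, w].
In Python, from cell import bot gives the robot as it stands.
- The arm moves only by the tool arm_command, never from a script. Its argument "deltas" is a list that holds one entry, the list of rows, each a list of 6 numbers: the shift along the tool's x, y, z in cm, then the turn, a rotation vector about the tool's x, y, z in rad. In form: [[[dx, dy, dz, rx, ry, rz], ...]]. A call has exactly 8 rows; each row shifts and turns the commanded pose from where the row before left it, along the tool's axes as they then stand; what a row does not reach is not made up. A row lasts 1/12 s, in which the tool goes at most 41.7 mm and 7.16 degrees, less where a joint would pass 70% of its speed; a pose out of reach is approached as far as the arm can. A call is refused whole if a number of a shift passes 4.17 or a number of a turn 0.125, either way. A call with a gripper value outside its range is refused whole. "grip" is the gripper command: -1 is shut, 1 is fully open, values between are in proportion, set as the call begins (left out, the last holds). The fingers move at their own pace and stop on an object; "grip_force" is the grip in N (left out, the last holds). Time passes only in rows, so rows that do not move let the fingers close, or fill a call up. It gives the time, the measured TCP pose, the force, the opening and the grip force at its end, in the units of the state.
- bot.observe(): the state, without advancing time (a new reading comes with each control period).
- bot.grab_frame(name): name is "side" or "top" or "wrist"; returns a dict with "pixels" (480x640x3 uint8, blue, green, red), "K" (3x3 intrinsics, pixels), "world_from_camera" (4x4, takes a point from camera to world coordinates); the wrist camera has in their place "mount" (4x4, takes a point from camera to tool coordinates, whose origin is the TCP and whose axes are the flange's). Camera axes: x right, y down, z forward; pixel columns grow to the right and rows downward; lengths in m; the calibration is good to about 2 mm. A picture is of the moment at which its call begins: read the wrist's pose just before it. There is no depth.
- bot.finish_job(): hands the job in; it is judged then, once.
Trained networks look in the newest picture that a camera, given by its name, has taken for a name from the list of things; names that differ only in an ending like _2 or _b are one class to them, and where a whole thing is asked for, a point or a joint stands for the part that bears it (a point fixed in the world has none). Each returns a list of dicts, best first, with "conf" (0 to 1); they miss things now and then, are a little off and sometimes report something else, mostly with a low value. They report only what shows in the picture. A call takes as long as a camera call. They do not tell look-alikes from the thing itself.
- bot.masks_of(camera, target): "mask" (480x640 bool, what is visible of it) and "location" ([column, row] in pixels, amid what is visible of it).
The state is a dict: "time_s": time; "joint_pos": joint angles; "qd": joint speeds; "joint_efforts": joint torques, N m; "eef_pos": TCP position; "tcp_rot": TCP orientation; "contact_force": force on the tool from outside, world axes, zero at the start; "wrist_torque": the same for the moment, N m; "width": finger opening in m; "finger_force": force on a finger pad.
Only numpy, scipy, OpenCV 4.12 (cv2) and the standard library are available. Lean on these libraries where they do the work, as an engineer would, in place of code of your own. Each camera call takes 0.05 s, during which the arm holds its last target. There are 200 camera calls.

## Working session

There is one attempt and no reset: what is moved stays moved. The work goes in short steps, Python scripts to look and compute and a tool call to move; the robot and the scene stay as the last step left them, time stands still between calls to the robot, and variables do not carry over. Pictures are saved under pics/ and viewed, at most 10 in all, crops included, and the job is handed in when it is done.

Besides the shell and the picture viewer there is one more tool, called after ">>>" as name(argument=value, ...) on one line, values as JSON. arm_command: Moves the arm, as the interface text tells. Its arguments: {"type":"object","properties":{"deltas":{"type":"array"},"grip":{"type":"number"},"grip_force":{"type":"number"}},"required":["deltas"]}

```bash
ls; mkdir -p pics
cat > h.py <<'E'
import numpy as np, cv2
from cell import bot
from scipy.spatial.transform import Rotation as R
def ray(f,uv,T=None):
    K=np.array(f["K"]);T=np.array(f["world_from_camera"]) if T is None else T
    d=T[:3,:3]@np.linalg.inv(K)@np.array([uv[0],uv[1],1.]);return T[:3,3],d/np.linalg.norm(d)
def onz(f,uv,z,T=None):
    o,d=ray(f,uv,T);return o+d*(z-o[2])/d[2]
def tri(rs):
    A=sum(np.eye(3)-np.outer(d,d) for o,d in rs);b=sum((np.eye(3)-np.outer(d,d))@o for o,d in rs)
    return np.linalg.solve(A,b)
def proj(f,p,T=None):
    T=np.array(f["world_from_camera"]) if T is None else T
    q=np.linalg.inv(T)@np.append(p,1);u=np.array(f["K"])@q[:3];return u[:2]/u[2]
def wristT(f,s):
    T=np.eye(4);T[:3,:3]=R.from_quat(s["tcp_rot"]).as_matrix();T[:3,3]=s["eef_pos"];return T@np.array(f["mount"])
E
python3 - <<'E'
from h import *
np.set_printoptions(precision=3,suppress=True)
fs={}
for c in("top","side"):
    f=fs[c]=bot.grab_frame(c);cv2.imwrite(f"pics/{c}0.png",f["pixels"])
    print(c,np.array(f["K"])[0],f["world_from_camera"])
    for n in["plunger_mid","bin","angle_block","cradle","relay_can","box_lid","rubber_foot"]:
        for m in bot.masks_of(c,n)[:3]:
            ys,xs=np.where(m["mask"]);print(c,n,round(m["conf"],2),np.round(m["location"]),xs.min(),xs.max(),ys.min(),ys.max(), onz(f,m["location"],0))
s=bot.observe();print(s["eef_pos"],s["tcp_rot"],s["width"],s["time_s"])
E
```

```text
pics
top [508.889   0.    321.643] [[ 0.026 -0.992  0.125  0.456]
 [-1.    -0.023  0.019  0.002]
 [-0.016 -0.125 -0.992  1.026]
 [ 0.     0.     0.     1.   ]]
top bin 0.87 [455. 255.] 404 511 210 301 [ 0.559 -0.248  0.   ]
top angle_block 0.97 [149. 329.] 99 192 295 368 [0.396 0.361 0.   ]
top angle_block 0.85 [320. 254.] 281 354 224 287 [0.554 0.025 0.   ]
top relay_can 0.69 [276. 174.] 266 288 163 188 [0.719 0.12  0.   ]
top relay_can 0.55 [454. 254.] 403 510 209 301 [ 0.561 -0.246  0.   ]
top box_lid 0.92 [420. 175.] 392 450 157 199 [ 0.722 -0.177  0.   ]
top rubber_foot 0.77 [425. 238.] 417 434 231 247 [ 0.593 -0.188  0.   ]
side [448.58    0.    316.775] [[ 0.991 -0.102  0.083  0.489]
 [-0.131 -0.741  0.658 -0.61 ]
 [-0.006 -0.664 -0.748  0.817]
 [ 0.     0.     0.     1.   ]]
side plunger_mid 0.64 [316. 364.] 304 325 333 388 [ 0.531 -0.238  0.   ]
side bin 0.88 [332. 360.] 285 373 306 412 [ 0.563 -0.235  0.   ]
side angle_block 0.8 [238. 160.] 212 263 126 186 [ 0.393  0.384 -0.   ]
side angle_block 0.58 [309. 243.] 283 333 206 277 [0.554 0.059 0.   ]
side cradle 0.66 [303. 191.] 278 334 169 210 [ 0.561  0.238 -0.   ]
side relay_can 0.96 [368. 214.] 359 377 199 225 [0.712 0.132 0.   ]
side box_lid 0.78 [401. 323.] 375 428 296 350 [ 0.716 -0.175  0.   ]
side box_lid 0.31 [303. 190.] 278 335 169 210 [0.559 0.24  0.   ]
side rubber_foot 0.62 [345. 330.] 333 351 324 343 [ 0.599 -0.176  0.   ]
[ 0.233 -0.58   0.231] [ 0.982  0.19   0.    -0.   ] 0.08510426226762283 0.8
```

View pics/top0.png

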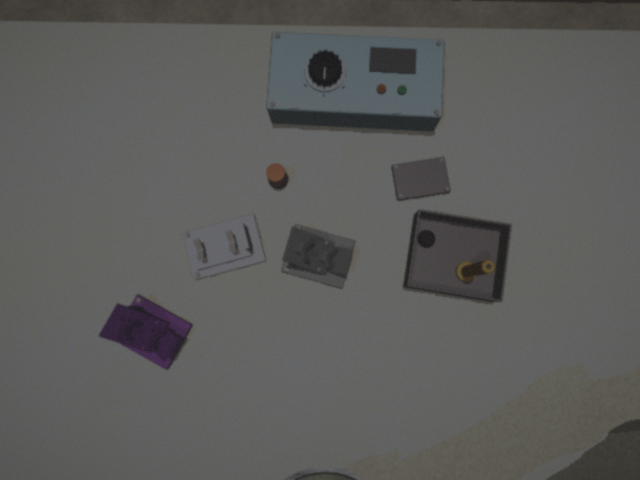

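View pics/side0.png

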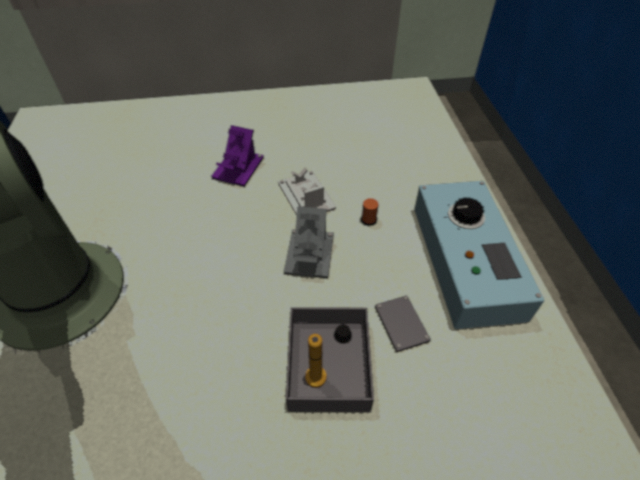

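Candidates for the block are grey at top (320,254) and purple at top (149,329). The grey one fits the description. The cradle is at top (226,246) and the plunger at top (487,267). I'll enlarge to confirm.

Run:
```python
from h import *
t=cv2.imread("pics/top0.png");s=cv2.imread("pics/side0.png")
a=cv2.resize(t[205:297,175:365],(800,388),interpolation=cv2.INTER_CUBIC)   # x4.21
b=cv2.resize(s[160:285,270:345],(0,0),fx=1.65,fy=1.65)
b=cv2.resize(s[160:284,180:395],(0,0),fx=1.7,fy=1.7,interpolation=cv2.INTER_CUBIC)
o=np.zeros((600,800,3),np.uint8);o[:388]=a;o[388:388+b.shape[0],:b.shape[1]]=b[:212]
c=cv2.resize(t[250:290,445:505],(0,0),fx=5,fy=5,interpolation=cv2.INTER_CUBIC);o[388:588,400:700]=c
cv2.imwrite("pics/crop1.png",cv2.convertScaleAbs(o,alpha=1.6))
```

```text
(no output)
```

View pics/crop1.png

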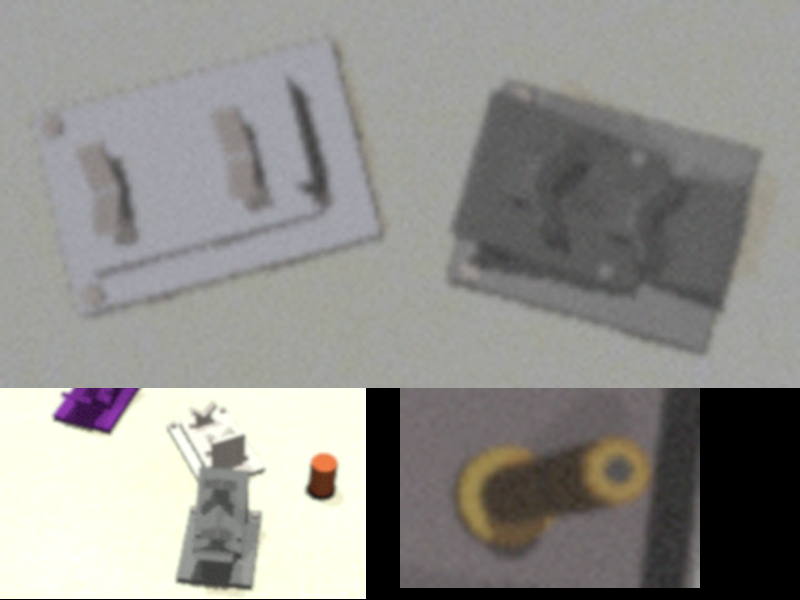

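The crop shows the grey block at top (320,254), with its stop low on the right and its slope rising to the left. The cradle's end plate is at top (248,238) with rests left of it, and the plunger nose is at top (488,266). The grey block is the one meant, since the look-alike is purple.

Run:
```python
from h import *
np.set_printoptions(precision=4,suppress=True)
ft=bot.grab_frame("top");fs=bot.grab_frame("side");fw=bot.grab_frame("wrist")
print(np.array(fw["K"])[0],fw["mount"])
T=lambda x,y:(175+x/4.2105,205+y/4.2105)
for n,z,c in[("block",.01,[(505,82),(760,150),(705,352),(450,283)]),("cradle",.012,[(40,112),(330,40),(380,235),(85,312)])]:
    P=np.array([onz(ft,T(*p),z) for p in c]);print(n,P,P.mean(0),np.linalg.norm(np.roll(P,-1,0)-P,axis=1))
print("nose",tri([ray(ft,(488,266)),ray(fs,(315,340))]),onz(ft,(488,266),.154),onz(fs,(315,340),.154),onz(ft,(465,271),.014),onz(fs,(316,380),.014))
```

```text
[378.2366   0.     326.1605] [[-0.0007 -0.9636 -0.2675  0.0687]
 [ 1.     -0.0008 -0.     -0.0005]
 [-0.0002 -0.2675  0.9636 -0.1422]
 [ 0.      0.      0.      1.    ]]
block [[ 0.612   0.0762  0.01  ]
 [ 0.582  -0.0467  0.01  ]
 [ 0.4854 -0.0224  0.01  ]
 [ 0.515   0.0992  0.01  ]] [0.5486 0.0266 0.01  ] [0.1265 0.0996 0.1251 0.0998]
cradle [[0.592  0.2989 0.012 ]
 [0.6302 0.1609 0.012 ]
 [0.5368 0.1331 0.012 ]
 [0.4968 0.2718 0.012 ]] [0.564  0.2162 0.012 ] [0.1432 0.0974 0.1443 0.099 ]
nose [ 0.5269 -0.2673  0.1512] [ 0.5259 -0.2664  0.154 ] [ 0.5276 -0.2687  0.154 ] [ 0.5261 -0.2641  0.014 ] [ 0.5272 -0.2763  0.014 ]
```

```bash
cat >> h.py <<'E'
def row(p,Rm,n,p0=None,R0=None,q=True):
    "constant tool-frame row which repeated n times leads to the pose (p,Rm)"
    s=bot.observe();p0=np.array(s["eef_pos"]) if p0 is None else p0
    R0=R.from_quat(s["tcp_rot"]).as_matrix() if R0 is None else R0
    w=R.from_matrix(R0.T@Rm).as_rotvec()/n;t=R0.T@(np.array(p)-p0)
    S=sum(R.from_rotvec(k*w).as_matrix() for k in range(n));d=np.linalg.solve(S,t)*100
    print(n,"rows of",[float(round(v,3)) for v in d]+[float(round(v,4)) for v in w]);return d,w
def down(h,tilt=0):
    "tool pointing down, x at heading h (deg), then turned tilt about tool y"
    c,s=np.cos(np.radians(h)),np.sin(np.radians(h))
    return np.array([[c,s,0],[s,-c,0],[0,0,-1.]])@R.from_euler("y",tilt,degrees=True).as_matrix()
E
python3 - <<'E'
from h import *
row([.56,.09,.28],down(90),24)
E
```

```text
24 rows of [3.25, -0.541, -0.203, -0.0, -0.0, -0.0495]
```

>>> arm_command(deltas=[[[3.25,-0.54,-0.2,0,0,-0.0495],[3.25,-0.54,-0.2,0,0,-0.0495],[3.25,-0.54,-0.2,0,0,-0.0495],[3.25,-0.54,-0.2,0,0,-0.0495],[3.25,-0.54,-0.2,0,0,-0.0495],[3.25,-0.54,-0.2,0,0,-0.0495],[3.25,-0.54,-0.2,0,0,-0.0495],[3.25,-0.54,-0.2,0,0,-0.0495]]])

```text
time_s: 1.62
eef_pos: [0.4313, -0.4058, 0.2475]
tcp_rot: [0.925, 0.381, 0.0, 0.0]
contact_force: [0.2, -0.1, -0.2]
width: 0.0852
finger_force: 0.0
```

>>> arm_command(deltas=[[[3.25,-0.54,-0.2,0,0,-0.0495],[3.25,-0.54,-0.2,0,0,-0.0495],[3.25,-0.54,-0.2,0,0,-0.0495],[3.25,-0.54,-0.2,0,0,-0.0495],[3.25,-0.54,-0.2,0,0,-0.0495],[3.25,-0.54,-0.2,0,0,-0.0495],[3.25,-0.54,-0.2,0,0,-0.0495],[3.25,-0.54,-0.2,0,0,-0.0495]]])

```text
time_s: 2.28
eef_pos: [0.5456, -0.1701, 0.2635]
tcp_rot: [0.832, 0.555, 0.0, 0.0]
contact_force: [0.9, -0.3, 0.6]
width: 0.0855
finger_force: 0.0
```

>>> arm_command(deltas=[[[3.25,-0.54,-0.2,0,0,-0.0495],[3.25,-0.54,-0.2,0,0,-0.0495],[3.25,-0.54,-0.2,0,0,-0.0495],[3.25,-0.54,-0.2,0,0,-0.0495],[3.25,-0.54,-0.2,0,0,-0.0495],[3.25,-0.54,-0.2,0,0,-0.0495],[3.25,-0.54,-0.2,0,0,-0.0495],[3.25,-0.54,-0.2,0,0,-0.0495]]])

```text
time_s: 2.95
eef_pos: [0.5602, 0.0913, 0.2795]
tcp_rot: [0.706, 0.708, 0.0, 0.0]
contact_force: [1.7, -0.3, 0.7]
width: 0.0855
finger_force: 0.0
```

Run:
```python
from h import *
import pickle
np.set_printoptions(precision=4,suppress=True)
s=bot.observe();f=bot.grab_frame("wrist");T=wristT(f,s)
cv2.imwrite("pics/w1.png",f["pixels"]);pickle.dump((f,T),open("w1.pkl","wb"))
print(s["time_s"],s["eef_pos"],down(90).T@R.from_quat(s["tcp_rot"]).as_matrix(),s["joint_pos"])
for n in("angle_block","cradle"):
    for m in bot.masks_of("wrist",n)[:2]:
        ys,xs=np.where(m["mask"]);print(n,m["conf"],m["location"],xs.min(),xs.max(),ys.min(),ys.max())
```

```text
2.95 [0.5602 0.0913 0.2795] [[ 1.      0.0022  0.    ]
 [-0.0022  1.      0.0002]
 [-0.     -0.0002  1.    ]] [ 0.0991  0.4169 -0.5007  1.6788  0.2197  1.1019 -0.4631]
angle_block 0.95 [315.1, 252.8] 265 375 189 328
cradle 0.72 [329.7, 72.4] 262 396 0 159
```

View pics/w1.png

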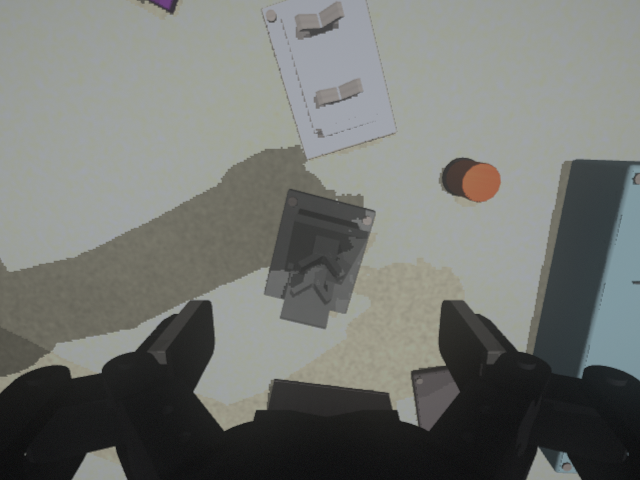

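The wrist view shows the block at (265-376,189-328), the cradle at (262-396,0-159) with its lower end plate at about (350,130), and the bin at the bottom. I need to see which end of the slope is high.

Run:
```python
from h import *
i=cv2.imread("pics/w1.png")
a=cv2.resize(i[180:330,250:390],(560,600),interpolation=cv2.INTER_CUBIC)
s=cv2.imread("pics/side0.png");b=cv2.resize(s[200:284,278:338],(240,336),interpolation=cv2.INTER_CUBIC)
o=np.zeros((600,800,3),np.uint8);o[:,:560]=cv2.convertScaleAbs(a,alpha=2.2);o[:336,560:]=b
t=cv2.imread("pics/top0.png")[220:290,278:358];o[340:550,560:]=cv2.convertScaleAbs(cv2.resize(t,(240,210),interpolation=cv2.INTER_CUBIC),alpha=2)
cv2.imwrite("pics/crop2.png",o)
```

```text
(no output)
```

View pics/crop2.png

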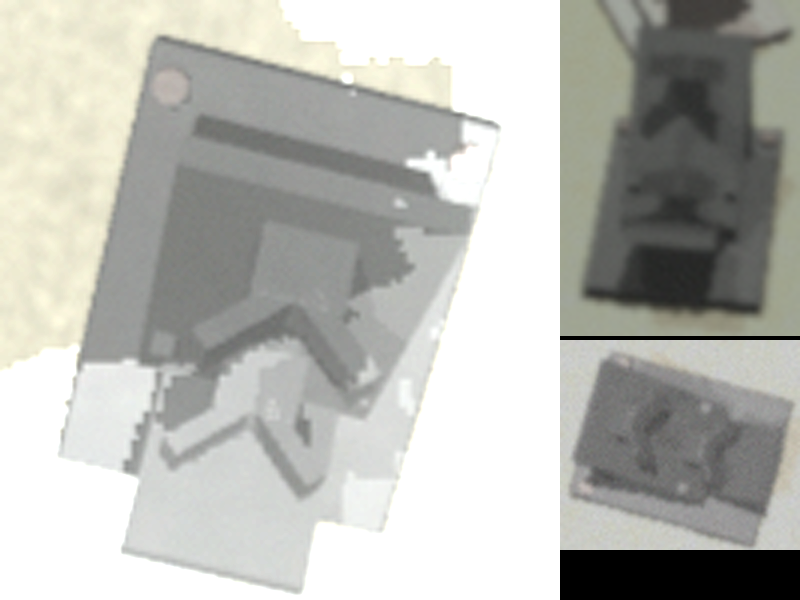

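Run:
```python
from h import *
import pickle
from scipy.optimize import least_squares
np.set_printoptions(precision=4,suppress=True)
f,T=pickle.load(open("w1.pkl","rb"))
C=lambda x,y:(250+x/4,180+y/4)
B=np.array([onz(f,C(*c),.010,T) for c in[(157,38),(498,125),(383,530),(60,457)]]);print(B,B.mean(0),np.linalg.norm(np.roll(B,-1,0)-B,axis=1))
def frame(h):
    u=np.array([np.cos(h),np.sin(h),0]);z=np.array([0,0,1.]);y=(u+z)/2**.5;x=np.cross(u,z);return np.c_[x,y,np.cross(x,y)]
obs=[(C(292,308),(0,17,-17)),(C(253,412),(0,-47,-17))]
def err(v,full=False):
    F=frame(v[3]);e=[proj(f,v[:3]+F@np.array(l)/1e3,T)-np.array(p) for p,l in obs]
    # base centre plane
    e.append([(v[:3]-c)@F[:,0]*1000/2,(v[3]-h)*200]);return np.concatenate(e)
d=(B[0]+B[1]-B[2]-B[3]);h=np.arctan2(d[1],d[0]);c=B.mean(0);print("heading",np.degrees(h))
r=least_squares(err,[.55,.02,.09,h]);print(r.x,np.degrees(r.x[3]),r.fun)
F=frame(r.x[3]);print("local of base centre-horizontal offset",(r.x[:3]-c)@np.array([np.cos(h),np.sin(h),0]))
ft=bot.grab_frame("top")
for l in[(0,17,-17),(0,-47,-17),(0,-59,-17),(0,5,-17),(0,-75,17),(17,17,0),(-17,17,0),(17,-47,0),(-17,-47,0),(-20,-75,17),(20,-75,17)]:
    P=r.x[:3]+F@np.array(l)/1e3;q=proj(f,P,T);t=proj(ft,P);print(l,(q-[250,180])*4,"top-crop2",(t-[278,220])*3+[560,340])
# cradle
for n,p in[("apex up",(319,26)),("apex low",(339,94))]:print(n,onz(f,p,.038,T))
for z in(0.01,.02):
  B=np.array([onz(f,p,z,T) for p in[(262,10),(368,0),(396,132),(306,159)]]);print(B)
```

```text
[[ 0.5207  0.1039  0.01  ]
 [ 0.6144  0.08    0.01  ]
 [ 0.5845 -0.0426  0.01  ]
 [ 0.4892 -0.0192  0.01  ]] [0.5522 0.0305 0.01  ] [0.0966 0.1262 0.0981 0.1271]
heading 75.96402132027842
[0.5522 0.0292 0.0895 1.3259] 75.96847366078552 [ 0.0372 -0.0533 -0.133   0.04    0.1735  0.0155]
local of base centre-horizontal offset -0.001209453712965435
(0, 17, -17) [292.1487 307.7867] top-crop2 [637.3818 420.9277]
(0, -47, -17) [252.4682 412.16  ] top-crop2 [708.3871 447.1115]
(0, -59, -17) [246.208  428.6264] top-crop2 [721.0213 451.7705]
(0, 5, -17) [283.7768 329.8076] top-crop2 [651.181  426.0162]
(0, -75, 17) [214.0746 564.0525] top-crop2 [774.2663 464.6068]
(17, 17, 0) [351.9794 390.8832] top-crop2 [662.8709 397.285 ]
(-17, 17, 0) [205.1861 356.2178] top-crop2 [647.806  450.7843]
(17, -47, 0) [303.2166 485.5961] top-crop2 [733.5272 424.7868]
(-17, -47, 0) [176.7434 456.3304] top-crop2 [719.4131 476.0465]
(-20, -75, 17) [142.2154 547.7416] top-crop2 [766.1106 494.6752]
(20, -75, 17) [285.4766 580.2595] top-crop2 [782.3833 434.6812]
apex up [0.5542 0.2563 0.038 ]
apex low [0.573  0.1985 0.038 ]
[[0.4987 0.2771 0.01  ]
 [0.6008 0.2858 0.01  ]
 [0.6338 0.1642 0.01  ]
 [0.5394 0.1364 0.01  ]]
[[0.5002 0.2743 0.02  ]
 [0.5998 0.2827 0.02  ]
 [0.6321 0.1641 0.02  ]
 [0.5399 0.137  0.02  ]]
```

Block_rest fits well at (0.552, 0.029, 0.0895), with the slope heading 76°. The arm ends land where the crop shows them. Now to the plunger.

Run:
```python
from h import *
row([.527,-.268,.24],down(76),16)
```

```text
16 rows of [-2.254, 0.049, 0.246, 0.0, 0.0, 0.0153]
```

>>> arm_command(deltas=[[[-2.25,0.05,0.25,0,0,0.0153],[-2.25,0.05,0.25,0,0,0.0153],[-2.25,0.05,0.25,0,0,0.0153],[-2.25,0.05,0.25,0,0,0.0153],[-2.25,0.05,0.25,0,0,0.0153],[-2.25,0.05,0.25,0,0,0.0153],[-2.25,0.05,0.25,0,0,0.0153],[-2.25,0.05,0.25,0,0,0.0153]]])

```text
time_s: 3.82
eef_pos: [0.5542, -0.0928, 0.2591]
tcp_rot: [0.75, 0.661, -0.0, 0.0]
contact_force: [0.6, 0.7, 0.2]
width: 0.0852
finger_force: 0.0
```

>>> arm_command(deltas=[[[-2.25,0.05,0.25,0,0,0.0153],[-2.25,0.05,0.25,0,0,0.0153],[-2.25,0.05,0.25,0,0,0.0153],[-2.25,0.05,0.25,0,0,0.0153],[-2.25,0.05,0.25,0,0,0.0153],[-2.25,0.05,0.25,0,0,0.0153],[-2.25,0.05,0.25,0,0,0.0153],[-2.25,0.05,0.25,0,0,0.0153]]])

```text
time_s: 4.48
eef_pos: [0.526, -0.2705, 0.2391]
tcp_rot: [0.789, 0.614, -0.0, 0.0]
contact_force: [-0.1, 0.4, 0.1]
width: 0.0851
finger_force: 0.0
```

Run:
```python
from h import *
np.set_printoptions(precision=4,suppress=True)
s=bot.observe();f=bot.grab_frame("wrist");T=wristT(f,s)
cv2.imwrite("pics/w2.png",f["pixels"]);print(s["eef_pos"])
for m in bot.masks_of("wrist","plunger_mid")[:2]:
    ys,xs=np.where(m["mask"]);print(m["conf"],m["location"],xs.min(),xs.max(),ys.min(),ys.max())
for z in(.004,.014,.154):print(z,proj(f,[.527,-.268,z],T))
row([.527,-.268,.107],down(76),8)
```

```text
[ 0.526  -0.2705  0.2391]
0.68 [324.7, 219.9] 307 346 182 257
0.004 [326.1368 204.0065]
0.014 [326.1354 205.7723]
0.154 [326.1032 245.5906]
8 rows of [0.071, 0.012, 1.645, -0.0002, 0.0002, -0.001]
```

View pics/w2.png

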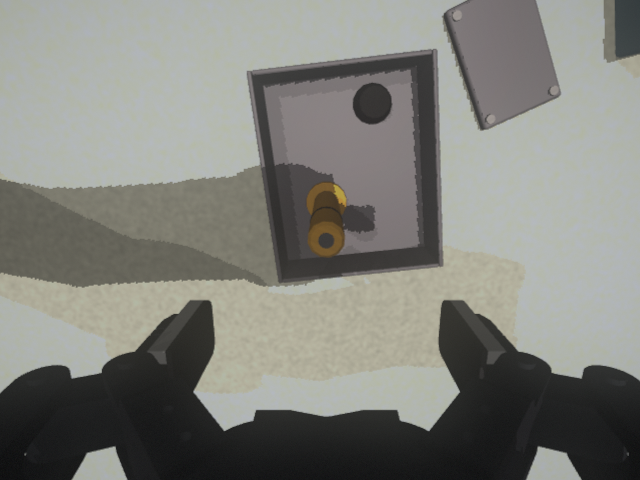

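The nose is at (326,239) and the flange at (327,202), so the wrist camera puts the plunger about 4 mm further along tool x than the top camera does. I'll split the difference and descend.

>>> arm_command(deltas=[[[0.065,0.01,1.65,0,0,-0.001],[0.065,0.01,1.65,0,0,-0.001],[0.065,0.01,1.65,0,0,-0.001],[0.065,0.01,1.65,0,0,-0.001],[0.065,0.01,1.65,0,0,-0.001],[0.065,0.01,1.65,0,0,-0.001],[0.065,0.01,1.65,0,0,-0.001],[0.065,0.01,1.65,0,0,-0.001]]], grip=0.0)

```text
time_s: 5.25
eef_pos: [0.5286, -0.2637, 0.1065]
tcp_rot: [0.786, 0.618, -0.0, 0.0]
contact_force: [0.1, -0.4, 0.6]
width: 0.0427
finger_force: 0.0
```

>>> arm_command(deltas=[[[0,0,0,0,0,0],[0,0,0,0,0,0],[0,0,0,0,0,0],[0,0,0,0,0,0],[0,0,0,0,0,0],[0,0,0,0,0,0],[0,0,0,0,0,0],[0,0,0,0,0,0]]], grip=-1, grip_force=50)

```text
time_s: 5.92
eef_pos: [0.5291, -0.2631, 0.1075]
tcp_rot: [0.786, 0.619, 0.0, 0.0]
contact_force: [-0.4, -0.3, -1.9]
width: 0.0225
finger_force: 49.0
```

Run:
```python
from h import *
s=bot.observe();p=np.array(s["eef_pos"]);R0=R.from_quat(s["tcp_rot"]).as_matrix()
a=[p[0],p[1],.27];row(a,R0,8)
row([.545,-.01,.24],down(76,-45),16,np.array(a),R0)
print(down(76,-45))
```

```text
8 rows of [-0.0, 0.0, -2.031, 0.0, 0.0, 0.0]
16 rows of [1.562, -0.28, -0.396, 0.0002, -0.0491, 0.0004]
[[ 0.17106461  0.97029573 -0.17106461]
 [ 0.68610269 -0.2419219  -0.68610269]
 [-0.70710678  0.         -0.70710678]]
```

>>> arm_command(deltas=[[[0,0,-2.0,0,0,0],[0,0,-2.0,0,0,0],[0,0,-2.0,0,0,0],[0,0,-2.0,0,0,0],[0,0,-2.0,0,0,0],[0,0,-2.0,0,0,0],[0,0,-2.0,0,0,0],[0,0,-2.0,0,0,0]]])

```text
time_s: 6.58
eef_pos: [0.529, -0.2629, 0.2684]
tcp_rot: [0.786, 0.619, 0.0, 0.0]
contact_force: [-0.2, 1.0, -1.8]
width: 0.0228
finger_force: 49.2
```

>>> arm_command(deltas=[[[1.56,-0.28,-0.4,0,-0.049,0],[1.56,-0.28,-0.4,0,-0.049,0],[1.56,-0.28,-0.4,0,-0.049,0],[1.56,-0.28,-0.4,0,-0.049,0],[1.56,-0.28,-0.4,0,-0.049,0],[1.56,-0.28,-0.4,0,-0.049,0],[1.56,-0.28,-0.4,0,-0.049,0],[1.56,-0.28,-0.4,0,-0.049,0]]])

```text
time_s: 7.25
eef_pos: [0.5374, -0.1328, 0.278]
tcp_rot: [0.771, 0.607, -0.153, 0.122]
contact_force: [-0.6, -0.6, -1.8]
width: 0.0231
finger_force: 49.3
```

>>> arm_command(deltas=[[[1.56,-0.28,-0.4,0,-0.049,0],[1.56,-0.28,-0.4,0,-0.049,0],[1.56,-0.28,-0.4,0,-0.049,0],[1.56,-0.28,-0.4,0,-0.049,0],[1.56,-0.28,-0.4,0,-0.049,0],[1.56,-0.28,-0.4,0,-0.049,0],[1.56,-0.28,-0.4,0,-0.049,0],[1.56,-0.28,-0.4,0,-0.049,0]]])

```text
time_s: 7.92
eef_pos: [0.5442, -0.0089, 0.238]
tcp_rot: [0.726, 0.572, -0.3, 0.237]
contact_force: [0.4, -0.7, -1.8]
width: 0.0229
finger_force: 49.4
```

```bash
cat >> h.py <<'E'
BR=np.array([.552,.029,.0895])
def frame(h):
    h=np.radians(h);u=np.array([np.cos(h),np.sin(h),0]);z=np.array([0,0,1.]);y=(u+z)/2**.5;x=np.cross(u,z);return np.c_[x,y,np.cross(x,y)]
FB=frame(76)
def rel():
    s=bot.observe();Rm=R.from_quat(s["tcp_rot"]).as_matrix();return FB.T@(np.array(s["eef_pos"])-BR)*1000,Rm
E
python3 - <<'E'
from h import *
np.set_printoptions(precision=3,suppress=True)
print(bot.observe()["joint_pos"],rel())
s=bot.observe();f=bot.grab_frame("side");g=bot.grab_frame("top")
# expected plunger ends with mid = tcp+28.5mm*toolz
Rm=R.from_quat(s["tcp_rot"]).as_matrix();mid=np.array(s["eef_pos"])+.0285*Rm[:,2];print("mid",mid)
for c,fr in(("side",f),("top",g)):
    print(c,[proj(fr,mid+k*Rm[:,2]) for k in(.075,0,-.075)])
    for m in bot.masks_of(c,"plunger_mid")[:2]:
        ys,xs=np.where(m["mask"]);print(m["conf"],m["location"],xs.min(),xs.max(),ys.min(),ys.max())
o=np.zeros((500,800,3),np.uint8)
o[:,:400]=cv2.resize(f["pixels"][160:285,260:360],(400,500),interpolation=cv2.INTER_CUBIC)
o[:,400:]=cv2.resize(g["pixels"][190:315,275:375],(400,500),interpolation=cv2.INTER_CUBIC)
cv2.imwrite("pics/p1.png",cv2.convertScaleAbs(o,alpha=1.5))
row(BR+FB@np.array([0,31.5,60])/1e3,down(76,-45),8)
E
```

```text
[-0.264  0.649 -0.267  1.637  0.696  1.532 -1.034] (array([  1.614,  77.701, 132.337]), array([[ 0.166,  0.972, -0.165],
       [ 0.687, -0.234, -0.688],
       [-0.707,  0.001, -0.707]]))
mid [ 0.54  -0.028  0.218]
side [array([301.76, 245.77]), array([304.464, 205.743]), array([307.198, 165.265])]
0.57 [301.2, 207.3] 292 313 165 247
top [array([379.239, 262.124]), array([350.12 , 250.939]), array([317.172, 238.283])]
0.58 [351.4, 251.9] 312 386 232 273
8 rows of [0.906, -0.019, 0.57, 0.0007, -0.0002, 0.0008]
```

View pics/p1.png

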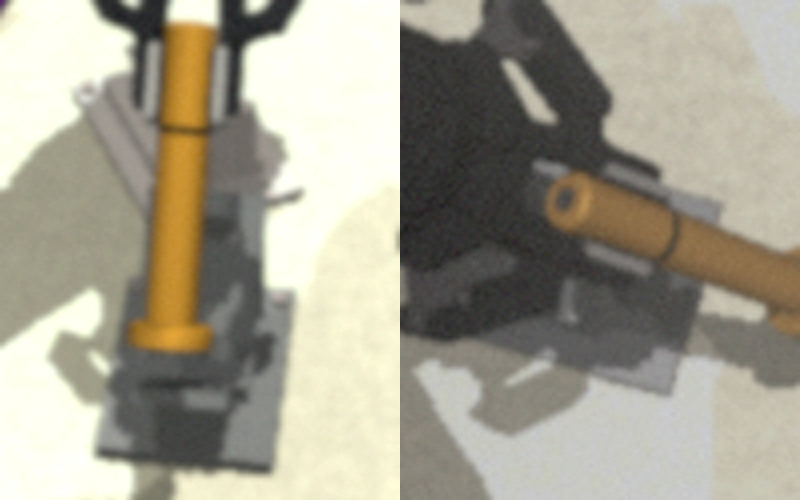

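The plunger is held straight, with its projected ends at side (302,244) and (307,165), within about 1 px of prediction. Going to 60 mm off the rests.

>>> arm_command(deltas=[[[0.9,-0.02,0.57,0.0007,0,0.0008],[0.9,-0.02,0.57,0.0007,0,0.0008],[0.9,-0.02,0.57,0.0007,0,0.0008],[0.9,-0.02,0.57,0.0007,0,0.0008],[0.9,-0.02,0.57,0.0007,0,0.0008],[0.9,-0.02,0.57,0.0007,0,0.0008],[0.9,-0.02,0.57,0.0007,0,0.0008],[0.9,-0.02,0.57,0.0007,0,0.0008]]])

```text
time_s: 8.78
eef_pos: [0.547, 0.0088, 0.1538]
tcp_rot: [0.729, 0.569, -0.301, 0.235]
contact_force: [1.0, 0.5, -1.9]
width: 0.0226
finger_force: 49.4
```

Run:
```python
from h import *
np.set_printoptions(precision=3,suppress=True)
print(rel()[0],FB.T@rel()[1]); row(BR+FB@np.array([0,33.5,8])/1e3,down(76,-45),8)
s=bot.observe();f=bot.grab_frame("wrist");T=wristT(f,s);print(s["contact_force"])
Rm=R.from_quat(s["tcp_rot"]).as_matrix()
for l in[(0,17,-17),(0,5,-17),(17,17,0),(-17,17,0)]:print(l,proj(f,BR+FB@np.array(l)/1e3,T))
print("nose",proj(f,np.array(s["eef_pos"])-.0465*Rm[:,2],T),"flange",proj(f,np.array(s["eef_pos"])+.1*Rm[:,2],T))
a=cv2.convertScaleAbs(f["pixels"],alpha=1.8);b=bot.grab_frame("side")["pixels"][170:290,250:370]
a[:240,400:]=cv2.convertScaleAbs(cv2.resize(b,(240,240),interpolation=cv2.INTER_CUBIC),alpha=1.4);cv2.imwrite("pics/p2.png",a)
```

```text
[ 0.036 30.793 60.152] [[ 0.001  1.    -0.   ]
 [ 0.001 -0.    -1.   ]
 [-1.     0.001 -0.001]]
8 rows of [0.652, -0.001, -0.033, -0.0001, -0.0002, -0.0001]
[ 1.006  0.461 -1.923]
(0, 17, -17) [324.84  113.977]
(0, 5, -17) [324.96  115.616]
(17, 17, 0) [366.866 158.057]
(-17, 17, 0) [283.048 158.199]
nose [324.863 378.432] flange [325.674 242.993]
```

View pics/p2.png

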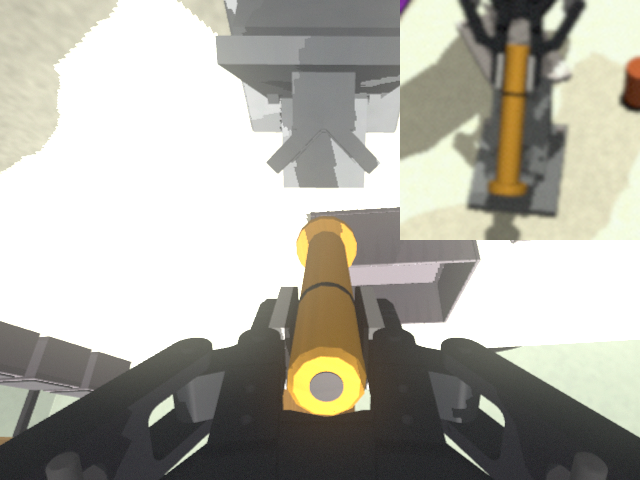

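The wrist image shows the V apex at about (322,129), 14 px lower than predicted, so the rest is about 6 mm nearer and 1.3 mm left. The nose is at (327,386). I'll go in with extra margin up the slope, then feel.

>>> arm_command(deltas=[[[0,0,-0.3,0,0,0],[0.5,-0.02,-0.3,0,0,0],[0.8,-0.02,0,0,0,0],[0.8,-0.02,0,0,0,0],[0.8,-0.02,0,0,0,0],[0.8,-0.02,0,0,0,0],[0.7,-0.03,0,0,0,0],[0.2,0,0,0,0,0]]])

```text
time_s: 9.55
eef_pos: [0.5546, 0.0454, 0.1257]
tcp_rot: [0.728, 0.569, -0.301, 0.235]
contact_force: [0.2, -1.6, 2.8]
width: 0.023
finger_force: 50.1
```

Run:
```python
from h import *
np.set_printoptions(precision=3,suppress=True)
s=bot.observe();print(rel()[0],FB.T@np.array(s["contact_force"]))
f=bot.grab_frame("wrist");a=cv2.convertScaleAbs(f["pixels"],alpha=1.4);b=bot.grab_frame("side")["pixels"][190:280,265:355]
o=np.zeros((480,800,3),np.uint8);o[:,:400]=a[:,120:520];o[:400,400:]=cv2.convertScaleAbs(cv2.resize(b,(400,400),interpolation=cv2.INTER_CUBIC),alpha=1.4);cv2.imwrite("pics/p3.png",o)
```

```text
[-1.402 37.301 13.914] [0.557 0.933 3.001]
```

View pics/p3.png

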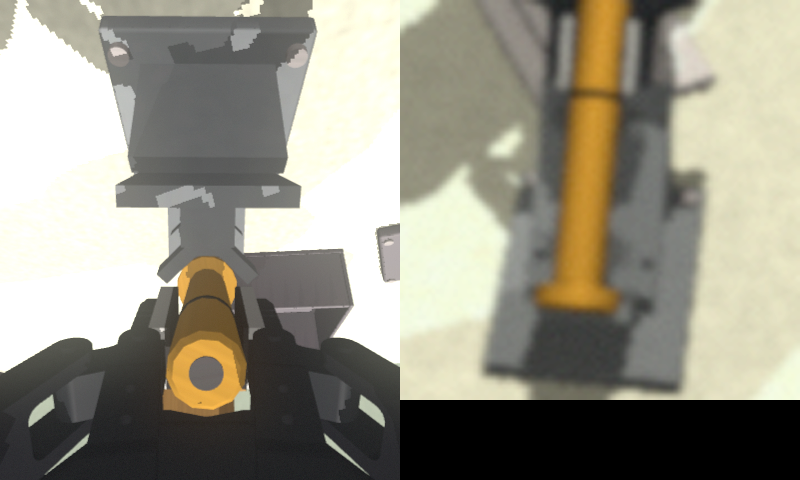

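Run:
```python
from h import *
np.set_printoptions(precision=1,suppress=True)
f=bot.grab_frame("side");g=bot.grab_frame("top")
for l in[(0,-75,17),(0,-79,17),(0,-75,-35),(0,-59,-17),(17,-59,0),(-17,-59,0),(0,5,-17),(17,5,0),(-17,5,0)]:
    P=BR+FB@np.array(l)/1e3;print(l,"side crop2",(proj(f,P)-[278,200])*4+[560,0],"top crop2",(proj(g,P)-[278,220])*3+[560,340])
s=cv2.imread("pics/side0.png")[200:284,278:338];t=cv2.imread("pics/top0.png")[220:290,278:358]
o=np.zeros((600,800,3),np.uint8);o[:560,:400]=cv2.convertScaleAbs(cv2.resize(s,(400,560),interpolation=cv2.INTER_CUBIC),alpha=1.5)
o[:350,400:]=cv2.convertScaleAbs(cv2.resize(t,(400,350),interpolation=cv2.INTER_CUBIC),alpha=2.2)
for l in[(0,-75,17),(0,-59,-17),(17,-59,0),(-17,-59,0),(0,5,-17),(17,5,0),(-17,5,0)]:
    P=BR+FB@np.array(l)/1e3;a=(proj(f,P)-[278,200])*6.667;b=(proj(g,P)-[278,220])*5+[400,0]
    for q in(a,b):cv2.circle(o,tuple(np.int32(q)),2,(0,0,255) if l[0]==0 else (0,255,0),-1)
cv2.imwrite("pics/p4.png",o)
print(cv2.__version__)
```

```text
(0, -75, 17) side crop2 [669.4 252.7] top crop2 [774.7 464.9]
(0, -79, 17) side crop2 [668.8 260.1] top crop2 [778.7 466.5]
(0, -75, -35) side crop2 [679.5 240. ] top crop2 [719.2 454.8]
(0, -59, -17) side crop2 [678.2 215.5] top crop2 [721.4 452.1]
(17, -59, 0) side crop2 [706.1 221.9] top crop2 [746.5 430. ]
(-17, -59, 0) side crop2 [643.9 216.5] top crop2 [732.5 480.9]
(0, 5, -17) side crop2 [686.9 100.1] top crop2 [651.6 426.4]
(17, 5, 0) side crop2 [715.  104.3] top crop2 [677. 403.]
(-17, 5, 0) side crop2 [652.6  99.2] top crop2 [662.1 456.1]
4.12.0
```

View pics/p4.png

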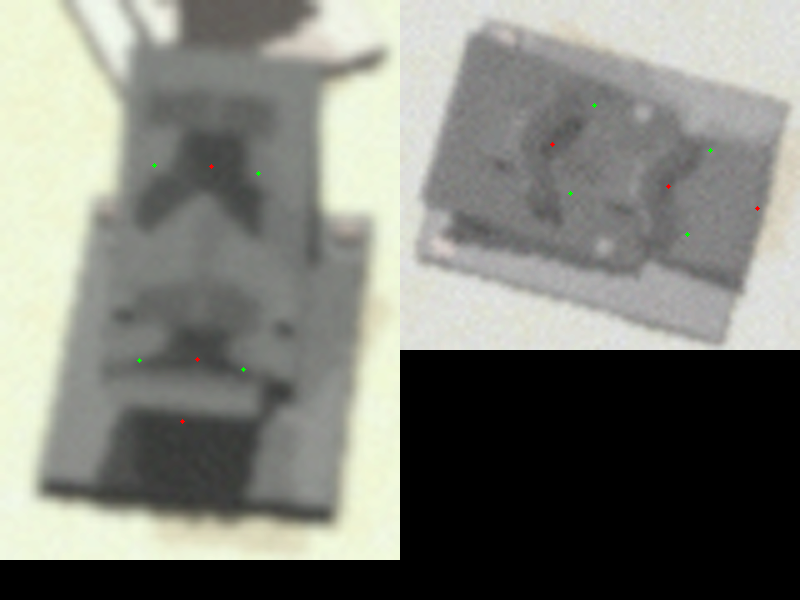

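I've used my ten pictures, so it's numbers from here. In the side crop both 40 mm wide rest bars (rows 112 and 300) and the stop edge (row 370) lie about 13-17 mm further up the slope than my fit. The arm span in the wrist view (111 px for 40 mm) says the same. I'll refit with all the views.

```bash
cat > fit.py <<'E'
from h import *
import pickle
from scipy.optimize import least_squares
np.set_printoptions(precision=4,suppress=True)
f1,T1=pickle.load(open("w1.pkl","rb"))
fs=bot.grab_frame("side")
q=np.array([.729,.569,-.301,.235]);q/=np.linalg.norm(q)
T2=wristT(f1,{"tcp_rot":q,"eef_pos":[.547,.0088,.1538]})
C=lambda x,y:(250+x/4,180+y/4);S=lambda x,y:(278+x/6.667,200+y/6.667)
Ts=np.array(fs["world_from_camera"])
obs=[]
for l,p in[((0,17,-17),(322,130)),((15.8,17,-1.2),(368,172)),((-15.8,17,-1.2),(278,172)),((20,17,-5.4),(378,160)),((-20,17,-5.4),(267,160))]:obs.append((f1,T2,l,p,1,"p2"))
for l,p in[((0,11,-4),(210,112)),((0,-53,-4),(195,300)),((0,-75,17),(191,370))]:obs.append((fs,Ts,l,S(*p),1,"side"))
w1=[((0,17,-17),C(292,308)),((0,-47,-17),C(253,412)),((15.8,17,-1.2),C(355,392)),((-15.8,17,-1.2),C(205,350)),((-15.8,-47,-1.2),C(175,462)),((15.8,-47,-1.2),C(305,490))]
for l,p in w1:obs.append((f1,T1,l,p,1,"w1"))
def fit(sel):
    o=[x for x in obs if x[5] in sel]
    def err(v):
        F=frame(v[3]);return np.concatenate([(proj(f,v[:3]+F@np.array(l)/1e3,T)-p)*w for f,T,l,p,w,_ in o]+[[(v[3]-76)*.5]])
    r=least_squares(err,[.552,.03,.09,76],loss="soft_l1");print(sel,r.x,"\n",np.round(err(r.x)[:-1].reshape(-1,2),1).tolist());return r.x
for sel in(["p2"],["side"],["w1"],["p2","side"],["p2","side","w1"]):fit(sel)
E
python3 fit.py; python3 -c "
from h import *;print(rel()[0])"
```

```text
['p2'] [ 0.5536  0.0375  0.1057 76.0182] 
 [[0.3, -3.5], [-1.8, 0.1], [0.8, 0.3], [0.2, 0.2], [-0.3, 0.4]]
['side'] [ 0.557   0.0686  0.0646 76.5753] 
 [[0.1, 0.1], [0.4, -0.1], [-0.5, 0.1]]
['w1'] [ 0.5529  0.0384  0.1156 76.2039] 
 [[0.4, -0.9], [-0.4, 1.3], [-0.1, -1.0], [0.3, 0.9], [0.3, -0.1], [-0.6, 0.1]]
['p2', 'side'] [ 0.5534  0.0367  0.105  76.2917] 
 [[0.2, -3.1], [-2.1, -0.1], [1.2, 0.4], [-0.2, 0.1], [0.2, 0.7], [-0.1, -1.7], [0.1, -0.4], [-1.1, 0.3]]
['p2', 'side', 'w1'] [ 0.5529  0.0346  0.1034 76.2816] 
 [[0.1, -2.0], [-3.0, 0.2], [2.0, 0.6], [-1.3, 0.6], [1.1, 1.1], [-0.2, -0.5], [-0.1, 0.8], [-1.2, 1.6], [0.5, -1.1], [0.1, 0.2], [-0.7, -2.0], [1.2, 0.3], [1.4, -1.5], [-0.6, -1.6]]
[-1.22375905 37.43264179 15.21061675]
```

All the views now agree on block_rest ≈ (0.553, 0.036, 0.1045). The flange caught the top of the stop plate and the plunger turned in the pads. I'll back off and measure its tilt.

>>> arm_command(deltas=[[[-0.6,0,-0.2,0,0,0],[-0.8,0,-0.2,0,0,0],[-0.9,0,-0.2,0,0,0],[-0.9,0,-0.2,0,0,0],[-0.9,0,-0.2,0,0,0],[-0.9,0,0,0,0,0],[0,0,0,0,0,0],[0,0,0,0,0,0]]])

```text
time_s: 10.47
eef_pos: [0.5479, 0.0167, 0.1696]
tcp_rot: [0.729, 0.568, -0.301, 0.235]
contact_force: [0.4, 0.6, -3.0]
width: 0.0228
finger_force: 49.8
```

```bash
sed -i 's/^BR=.*/BR=np.array([.5532,.036,.1045])/; s/^FB=.*/FB=frame(76.2)/' h.py
cat > tilt.py <<'E'
from h import *
from scipy.optimize import least_squares
np.set_printoptions(precision=2,suppress=True)
s=bot.observe();f=bot.grab_frame("wrist");M=np.array(f["mount"])
print(rel()[0],s["contact_force"])
m=bot.masks_of("wrist","plunger_mid")[0];ys,xs=np.where(m["mask"]);print(m["conf"],m["location"],xs.min(),xs.max(),ys.min(),ys.max())
# brass hue
h=cv2.cvtColor(f["pixels"],cv2.COLOR_BGR2HSV);b=(h[...,0]>8)&(h[...,0]<28)&(h[...,1]>140)&(h[...,2]>50);b[:, :240]=0;b[:,420:]=0
n,lab,st,ce=cv2.connectedComponentsWithStats(b.astype(np.uint8))
for i in np.argsort(-st[1:,4])[:3]+1:print("brass",st[i],ce[i])
for y in range(200,460,12):
    r=np.where(b[y])[0];print(y,(r.min(),r.max()) if len(r) else None,end=" ")
print()
# predicted silhouette for tilt a: flange rim top row, nose rim bottom row
for a in range(-2,19,2):
    A=np.radians(a);ax=np.array([-np.sin(A),0,np.cos(A)]);n=np.array([np.cos(A),0,np.sin(A)])
    for off in(0,):
        g=np.array([0,0,-.019]);fl=g+ax*.1125;no=g-ax*.0275
        c=[g+ax*.1125+n*.02,g+ax*.1225+n*.02,no+n*.012,no-n*.012,g+ax*.1125-n*.02]
        print(a,[np.round(proj(f,p,M),0)[1] for p in c])
E
python3 tilt.py
```

```text
[-0.75 31.86 59.62] [ 0.42  0.58 -3.  ]
0.8 [326.9, 343.5] 286 366 253 410
brass [ 286  313   81   98 4479] [327.7  365.71]
brass [321 256  36  46 584] [343.19 273.27]
brass [298 265  11  36 251] [302.84 281.86]
200 None 212 None 224 None 236 None 248 None 260 (np.int64(324), np.int64(344)) 272 (np.int64(300), np.int64(353)) 284 (np.int64(298), np.int64(356)) 296 (np.int64(301), np.int64(353)) 308 (np.int64(347), np.int64(347)) 320 (np.int64(332), np.int64(353)) 332 (np.int64(314), np.int64(356)) 344 (np.int64(297), np.int64(359)) 356 (np.int64(289), np.int64(363)) 368 (np.int64(287), np.int64(365)) 380 (np.int64(287), np.int64(364)) 392 (np.int64(292), np.int64(358)) 404 (np.int64(305), np.int64(347)) 416 None 428 None 440 None 452 None 
-2 [np.float64(210.0), np.float64(206.0), np.float64(346.0), np.float64(414.0), np.float64(269.0)]
0 [np.float64(216.0), np.float64(212.0), np.float64(342.0), np.float64(413.0), np.float64(275.0)]
2 [np.float64(221.0), np.float64(219.0), np.float64(338.0), np.float64(411.0), np.float64(281.0)]
4 [np.float64(227.0), np.float64(225.0), np.float64(335.0), np.float64(409.0), np.float64(286.0)]
6 [np.float64(233.0), np.float64(231.0), np.float64(331.0), np.float64(407.0), np.float64(292.0)]
8 [np.float64(239.0), np.float64(237.0), np.float64(327.0), np.float64(405.0), np.float64(298.0)]
10 [np.float64(245.0), np.float64(243.0), np.float64(323.0), np.float64(403.0), np.float64(304.0)]
12 [np.float64(251.0), np.float64(249.0), np.float64(320.0), np.float64(400.0), np.float64(311.0)]
14 [np.float64(256.0), np.float64(255.0), np.float64(316.0), np.float64(398.0), np.float64(317.0)]
16 [np.float64(262.0), np.float64(262.0), np.float64(312.0), np.float64(395.0), np.float64(323.0)]
18 [np.float64(268.0), np.float64(268.0), np.float64(309.0), np.float64(392.0), np.float64(329.0)]
```

The plunger is tilted about 12° in the grip. I'll turn the tool by the same angle so the plunger is parallel to the slope again.

```bash
cat >> h.py <<'E'
def tgt(y,z,tilt=-33,x=-.5):
    "TCP pose that puts the grasp point at x,y,z mm in the block frame"
    Rm=down(76.2,tilt);return BR+FB@np.array([x,y,z])/1e3+.019*Rm[:,2],Rm
def gp():
    s=bot.observe();Rm=R.from_quat(s["tcp_rot"]).as_matrix();return FB.T@(np.array(s["eef_pos"])-.019*Rm[:,2]-BR)*1e3
E
python3 -c "
from h import *
print(gp());row(*tgt(50.5,48),8)"
```

```text
[-0.78166233 50.7910388  59.31699546]
8 rows of [0.19, 0.004, 0.016, -0.0003, 0.026, -0.0004]
```

>>> arm_command(deltas=[[[0.19,0,0.016,0,0.026,0],[0.19,0,0.016,0,0.026,0],[0.19,0,0.016,0,0.026,0],[0.19,0,0.016,0,0.026,0],[0.19,0,0.016,0,0.026,0],[0.19,0,0.016,0,0.026,0],[0.19,0,0.016,0,0.026,0],[0.19,0,0.016,0,0.026,0]]])

```text
time_s: 11.23
eef_pos: [0.5505, 0.0277, 0.1584]
tcp_rot: [0.756, 0.59, -0.223, 0.174]
contact_force: [-0.6, -0.4, -2.0]
width: 0.0231
finger_force: 49.8
```

```bash
cat > chk.py <<'E'
from h import *
np.set_printoptions(precision=1,suppress=True)
g=gp();print("gp",g,np.array(bot.observe()["contact_force"]))
f=bot.grab_frame("side");t=bot.grab_frame("top")
for c,fr in(("side",f),("top",t)):
    h=cv2.cvtColor(fr["pixels"],cv2.COLOR_BGR2HSV);b=((h[...,0]>8)&(h[...,0]<28)&(h[...,1]>120)&(h[...,2]>50)).astype(np.uint8);
    x0,x1,y0,y1=(265,345,150,290) if c=="side" else (285,400,215,300)
    k=np.zeros_like(b);k[y0:y1,x0:x1]=b[y0:y1,x0:x1];ys,xs=np.where(k);print(c,"brass",xs.min(),xs.max(),ys.min(),ys.max())
    def P(l):return proj(fr,BR+FB@(np.array(l)/1e3))
    m=g-[0,47.5,-2]
    print(" pred nose",P(m+[0,75,0]),"band side top edge",P(m+[0,75,12]),"flange end",P(m+[0,-75,-20]),P(m+[0,-75,20]),P(m+[0,-75,0]),"stop",P([0,-75,17]))
    if c=="side":
        for y in range(ys.min(),ys.max()+1,6):r=np.where(k[y])[0];print((y,r.min(),r.max()) if len(r) else y,end=" ")
        print()
E
python3 chk.py; python3 tilt.py|head -8; python3 -c "
from h import *
row(*tgt(50.5,26),8)"
```

```text
gp [-0.6 50.6 48.3] [-0.6 -0.4 -2. ]
side brass 295 315 184 258
 pred nose [308.8 183.3] band side top edge [308.2 183.1] flange end [304.6 255.5] [302.4 258. ] [303.6 256.7] stop [305.5 256.2]
(184, np.int64(303), np.int64(309)) (190, np.int64(303), np.int64(313)) (196, np.int64(303), np.int64(313)) (202, np.int64(302), np.int64(312)) (208, np.int64(302), np.int64(312)) (214, np.int64(301), np.int64(312)) (220, np.int64(301), np.int64(312)) (226, np.int64(301), np.int64(311)) (232, np.int64(300), np.int64(311)) (238, np.int64(300), np.int64(310)) (244, np.int64(300), np.int64(310)) (250, np.int64(299), np.int64(310)) (256, np.int64(296), np.int64(313)) 
top brass 300 364 236 270
 pred nose [298.9 240.4] band side top edge [303.6 241.1] flange end [350. 261.] [365.7 263.8] [357.8 262.3] stop [346.2 260.2]
[-0.55 31.86 44.79] [-0.04  0.13 -1.6 ]
0.73 [327.4, 341.1] 287 366 254 410
brass [ 286  317   81   93 4277] [327.62 365.39]
brass [338 259  19  43 398] [348.25 278.48]
brass [298 265  11  36 258] [302.81 282.29]
200 None 212 None 224 None 236 None 248 None 260 (np.int64(340), np.int64(344)) 272 (np.int64(300), np.int64(353)) 284 (np.int64(298), np.int64(356)) 296 (np.int64(301), np.int64(353)) 308 None 320 (np.int64(332), np.int64(353)) 332 (np.int64(316), np.int64(356)) 344 (np.int64(297), np.int64(359)) 356 (np.int64(289), np.int64(363)) 368 (np.int64(287), np.int64(365)) 380 (np.int64(288), np.int64(364)) 392 (np.int64(294), np.int64(357)) 404 (np.int64(308), np.int64(344)) 416 None 428 None 440 None 452 None 
-2 [np.float64(210.0), np.float64(206.0), np.float64(346.0), np.float64(415.0), np.float64(269.0)]
0 [np.float64(216.0), np.float64(213.0), np.float64(343.0), np.float64(413.0), np.float64(275.0)]
8 rows of [0.275, 0.001, 0.058, -0.0003, 0.0, -0.0006]
```

>>> arm_command(deltas=[[[0.275,0,0.058,0,0,0],[0.275,0,0.058,0,0,0],[0.275,0,0.058,0,0,0],[0.275,0,0.058,0,0,0],[0.275,0,0.058,0,0,0],[0.275,0,0.058,0,0,0],[0.275,0,0.058,0,0,0],[0.275,0,0.058,0,0,0]]])

```text
time_s: 12.1
eef_pos: [0.5544, 0.0433, 0.1423]
tcp_rot: [0.756, 0.59, -0.224, 0.175]
contact_force: [-0.3, 0.6, -2.7]
width: 0.0229
finger_force: 49.8
```

```bash
python3 chk.py; python3 tilt.py|head -3; python3 -c "
from h import *
row(*tgt(50.5,12),8)"
```

```text
gp [-0.6 50.6 25.4] [-0.3  0.6 -2.7]
side brass 297 316 184 257
 pred nose [309.9 183.7] band side top edge [309.3 183.5] flange end [305.8 254.2] [303.7 256.6] [304.8 255.4] stop [305.5 256.2]
(184, np.int64(305), np.int64(312)) (190, np.int64(304), np.int64(315)) (196, np.int64(304), np.int64(314)) (202, np.int64(304), np.int64(313)) (208, np.int64(304), np.int64(313)) (214, np.int64(302), np.int64(313)) (220, np.int64(302), np.int64(313)) (226, np.int64(302), np.int64(312)) (232, np.int64(302), np.int64(312)) (238, np.int64(301), np.int64(311)) (244, np.int64(301), np.int64(311)) (250, np.int64(299), np.int64(311)) (256, np.int64(298), np.int64(313)) 
top brass 292 354 235 268
 pred nose [290.2 239. ] band side top edge [294.7 239.7] flange end [341.5 259.4] [356.7 262.1] [349.  260.8] stop [346.2 260.2]
[-0.66 31.99 21.63] [-0.57 -0.45 -2.35]
0.74 [325.1, 343.2] 287 366 253 410
brass [ 286  319   81   91 4229] [327.38 366.24]
8 rows of [0.168, 0.001, 0.036, -0.0003, 0.0, -0.0005]
```

>>> arm_command(deltas=[[[0.168,0,0.036,0,0,0],[0.168,0,0.036,0,0,0],[0.168,0,0.036,0,0,0],[0.168,0,0.036,0,0,0],[0.168,0,0.036,0,0,0],[0.168,0,0.036,0,0,0],[0.168,0,0.036,0,0,0],[0.168,0,0.036,0,0,0]]])

```text
time_s: 12.97
eef_pos: [0.5567, 0.0527, 0.1327]
tcp_rot: [0.756, 0.59, -0.224, 0.175]
contact_force: [-0.6, 0.3, -1.4]
width: 0.023
finger_force: 49.8
```

```bash
python3 chk.py; python3 tilt.py|head -3; python3 -c "
from h import *
row(*tgt(50.5,5),8)"
```

```text
gp [-0.5 50.6 11.9] [-0.6  0.3 -1.4]
side brass 298 316 184 256
 pred nose [310.6 184. ] band side top edge [310.  183.8] flange end [306.5 253.5] [304.4 255.8] [305.5 254.6] stop [305.5 256.2]
(184, np.int64(308), np.int64(310)) (190, np.int64(305), np.int64(315)) (196, np.int64(305), np.int64(314)) (202, np.int64(305), np.int64(314)) (208, np.int64(304), np.int64(314)) (214, np.int64(303), np.int64(314)) (220, np.int64(303), np.int64(313)) (226, np.int64(303), np.int64(313)) (232, np.int64(302), np.int64(312)) (238, np.int64(302), np.int64(311)) (244, np.int64(301), np.int64(311)) (250, np.int64(298), np.int64(312)) (256, np.int64(301), np.int64(313)) 
top brass 286 349 235 267
 pred nose [285.2 238.3] band side top edge [289.7 238.9] flange end [336.6 258.5] [351.4 261.2] [343.9 259.8] stop [346.2 260.2]
[-0.61 31.97  7.97] [-0.4  -0.11 -1.7 ]
0.78 [328.7, 342.9] 286 366 253 409
brass [ 286  318   81   93 4276] [327.09 366.12]
8 rows of [0.086, 0.001, 0.019, -0.0002, 0.0, -0.0005]
```

>>> arm_command(deltas=[[[0.086,0,0.019,0,0,0],[0.086,0,0.019,0,0,0],[0.086,0,0.019,0,0,0],[0.086,0,0.019,0,0,0],[0.086,0,0.019,0,0,0],[0.086,0,0.019,0,0,0],[0.086,0,0.019,0,0,0],[0.086,0,0.019,0,0,0]]])

```text
time_s: 13.83
eef_pos: [0.5579, 0.0574, 0.1277]
tcp_rot: [0.756, 0.59, -0.224, 0.175]
contact_force: [-0.7, 0.5, -1.5]
width: 0.023
finger_force: 49.8
```

```bash
python3 chk.py|head -3; python3 tilt.py|head -3; python3 -c "
from h import *
row(*tgt(50.5,0),8)"
```

```text
gp [-0.5 50.5  4.9] [-0.7  0.5 -1.5]
side brass 298 316 185 256
 pred nose [310.9 184.1] band side top edge [310.3 183.9] flange end [306.8 253.2] [304.8 255.4] [305.8 254.2] stop [305.5 256.2]
[-0.57 31.93  0.98] [-0.65  0.49 -1.52]
0.67 [328.0, 350.1] 287 365 263 410
brass [ 286  323   81   88 4092] [326.72 367.79]
8 rows of [0.061, 0.001, 0.013, -0.0003, 0.0, -0.0005]
```

>>> arm_command(deltas=[[[0.061,0,0.013,0,0,0],[0.061,0,0.013,0,0,0],[0.061,0,0.013,0,0,0],[0.061,0,0.013,0,0,0],[0.061,0,0.013,0,0,0],[0.061,0,0.013,0,0,0],[0.061,0,0.013,0,0,0],[0.061,0,0.013,0,0,0]]])

```text
time_s: 14.7
eef_pos: [0.5588, 0.0608, 0.1243]
tcp_rot: [0.756, 0.59, -0.224, 0.175]
contact_force: [0.5, -0.5, -1.0]
width: 0.0224
finger_force: 49.8
```

```bash
python3 chk.py|head -3; python3 tilt.py|head -3; python3 -c "
from h import *
row(*tgt(50.5,-4),8)"
```

```text
gp [-0.5 50.5 -0. ] [ 0.5 -0.5 -1. ]
side brass 298 316 185 256
 pred nose [311.1 184.2] band side top edge [310.6 184. ] flange end [307.  252.9] [305.1 255.1] [306.1 254. ] stop [305.5 256.2]
[-0.54 31.88 -3.98] [-0.49 -0.29 -1.28]
0.56 [326.6, 355.0] 287 366 274 410
brass [ 286  328   81   83 4028] [326.46 368.44]
8 rows of [0.049, 0.0, 0.011, -0.0002, 0.0, -0.0005]
```

>>> arm_command(deltas=[[[0.05,0,0.011,0,0,0],[0.05,0,0.011,0,0,0],[0.05,0,0.011,0,0,0],[0.05,0,0.011,0,0,0],[0.05,0,0.011,0,0,0],[0.05,0,0.011,0,0,0],[0.05,0,0.011,0,0,0],[0,0,0,0,0,0]]])

```text
time_s: 15.57
eef_pos: [0.5592, 0.063, 0.1218]
tcp_rot: [0.756, 0.59, -0.224, 0.175]
contact_force: [-1.8, -1.3, 1.3]
width: 0.0229
finger_force: 50.0
```

```bash
python3 chk.py|head -3; python3 tilt.py|head -3;python3 -c "
from h import *
row(*tgt(50.5,-8),8)"
```

```text
gp [-0.5 50.4 -3.4] [-1.8 -1.3  1.3]
side brass 298 317 185 256
 pred nose [311.2 184.3] band side top edge [310.7 184.1] flange end [307.2 252.8] [305.2 255. ] [306.2 253.9] stop [305.5 256.2]
[-0.56 31.8  -7.31] [-1.64 -1.51  2.62]
0.83 [325.9, 354.3] 287 366 282 409
brass [ 286  328   81   82 4012] [326.38 368.1 ]
8 rows of [0.057, 0.0, 0.011, -0.0003, 0.0, -0.0005]
```

Contact is starting at the expected height. Next I slide down the slope to feel the stop.

>>> arm_command(deltas=[[[-0.01,0,0.049,0,0,0],[-0.01,0,0.049,0,0,0],[-0.01,0,0.049,0,0,0],[-0.01,0,0.049,0,0,0],[-0.01,0,0.049,0,0,0],[-0.01,0,0.049,0,0,0],[0,0,0,0,0,0],[0,0,0,0,0,0]]])

```text
time_s: 16.43
eef_pos: [0.5588, 0.0612, 0.1197]
tcp_rot: [0.756, 0.59, -0.224, 0.175]
contact_force: [-2.6, 0.5, 4.1]
width: 0.023
finger_force: 50.4
```

```bash
python3 chk.py|head -3; python3 -c "
from h import *
print('F block',FB.T@np.array(bot.observe()['contact_force']))"
```

```text
gp [-0.5 47.5 -3.6] [-2.6  0.5  4.1]
side brass 298 317 186 256
 pred nose [311.2 185.7] band side top edge [310.6 185.5] flange end [307.1 254.1] [305.2 256.3] [306.1 255.2] stop [305.5 256.2]
F block [-2.66609835  3.04072531  4.394102  ]
```

>>> arm_command(deltas=[[[0.05,0,0.01,0,0,0],[0.05,0,0.01,0,0,0],[0.03,0,0.01,0,0,0],[0,0,0,0,0,0],[0,0,0,0,0,0],[0,0,0,0,0,0],[0,0,0,0,0,0],[0,0,0,0,0,0]]], grip_force=25)

```text
time_s: 17.2
eef_pos: [0.559, 0.0613, 0.1193]
tcp_rot: [0.756, 0.589, -0.224, 0.175]
contact_force: [-4.2, -1.4, 12.6]
width: 0.0226
finger_force: 50.9
```

```bash
python3 chk.py|head -3; python3 -c "
from h import *
print('F block',FB.T@np.array(bot.observe()['contact_force']))"
```

```text
gp [-0.3 47.4 -4. ] [-4.2 -1.4 12.6]
side brass 298 317 186 256
 pred nose [311.2 185.7] band side top edge [310.7 185.5] flange end [307.2 254.1] [305.2 256.3] [306.2 255.2] stop [305.5 256.2]
F block [-3.88327604  6.11333209 11.71038794]
```

Firm seat at 12 N square to the slope. Opening now.

>>> arm_command(deltas=[[[0,0,0,0,0,0],[0,0,0,0,0,0],[0,0,0,0,0,0],[0,0,0,0,0,0],[0,0,0,0,0,0],[0,0,0,0,0,0],[0,0,0,0,0,0],[0,0,0,0,0,0]]], grip=0.0)

```text
time_s: 17.97
eef_pos: [0.5591, 0.0621, 0.1186]
tcp_rot: [0.756, 0.59, -0.224, 0.175]
contact_force: [-0.1, 0.8, 0.2]
width: 0.043
finger_force: 0.0
```

```bash
python3 chk.py; python3 -c "
from h import *
print(FB.T@np.array(bot.observe()['contact_force']))"; python3 tilt.py | head -4
```

```text
gp [-0.5 47.5 -5. ] [-0.1  0.8  0.2]
side brass 298 316 186 256
 pred nose [311.2 185.7] band side top edge [310.7 185.5] flange end [307.2 254. ] [305.2 256.2] [306.2 255.1] stop [305.5 256.2]
(186, np.int64(308), np.int64(314)) (192, np.int64(306), np.int64(316)) (198, np.int64(306), np.int64(315)) (204, np.int64(305), np.int64(315)) (210, np.int64(305), np.int64(314)) (216, np.int64(304), np.int64(314)) (222, np.int64(304), np.int64(313)) (228, np.int64(303), np.int64(313)) (234, np.int64(303), np.int64(312)) (240, np.int64(303), np.int64(312)) (246, np.int64(302), np.int64(312)) (252, np.int64(298), np.int64(314)) 
top brass 285 346 234 267
 pred nose [280.5 237.8] band side top edge [284.8 238.4] flange end [331.7 257.8] [346.1 260.4] [338.8 259.1] stop [346.2 260.2]
[-0.06108298 -0.32410726  0.98472324]
[-0.53 28.87 -8.9 ] [-0.28 -0.88  0.47]
0.59 [328.3, 360.6] 287 367 286 412
brass [ 288  336   80   78 3759] [328.61 373.63]
brass [294 354   3   3   5] [295.2 355.2]
```

>>> arm_command(deltas=[[[0,0,-0.8,0,0,0],[0,0,-1.2,0,0,0],[0,0,-1.8,0,0,0],[0,0,-2.0,0,0,0],[0,0,-2.0,0,0,0],[0,0,-2.0,0,0,0],[0,0,-2.0,0,0,0],[0,0,-2.0,0,0,0]]], grip=0.4)

```text
time_s: 18.83
eef_pos: [0.5773, 0.1363, 0.2364]
tcp_rot: [0.756, 0.59, -0.223, 0.175]
contact_force: [0.3, -0.1, -0.4]
width: 0.0601
finger_force: 0.0
```

```bash
python3 chk.py
python3 - <<'E'
from h import *
s=bot.observe();p=np.array(s["eef_pos"]);print(p,s["joint_pos"])
a=np.array([.553,.06,.32]);Ra=down(76.2,0);row(a,Ra,8)
b,Rb=tgt(-21,100,45,-.6);print(b);row(b,Rb,16,a,Ra)
E
```

```text
gp [ -0.5 184.8  24.2] [ 0.3 -0.1 -0.4]
side brass 298 316 186 256
 pred nose [314.7 118.5] band side top edge [314.2 117.4] flange end [310.4 191.5] [308.5 191.1] [309.5 191.4] stop [305.5 256.2]
(186, np.int64(308), np.int64(314)) (192, np.int64(307), np.int64(316)) (198, np.int64(306), np.int64(315)) (204, np.int64(305), np.int64(315)) (210, np.int64(305), np.int64(314)) (216, np.int64(304), np.int64(314)) (222, np.int64(304), np.int64(313)) (228, np.int64(303), np.int64(313)) (234, np.int64(303), np.int64(312)) (240, np.int64(302), np.int64(312)) (246, np.int64(302), np.int64(311)) (252, np.int64(298), np.int64(314)) 
top brass 285 346 235 267
 pred nose [224.2 214.7] band side top edge [228.5 215.1] flange end [289.3 240.3] [304.2 242.6] [296.6 241.4] stop [346.2 260.2]
[0.57809993 0.13800276 0.2375533 ] [-0.3367456   0.69677582 -0.35533851  1.42909357  0.56461594  1.55361828
 -1.06906832]
8 rows of [-1.313, -0.069, -0.664, 0.0003, 0.0715, -0.0004]
[ 0.53541312 -0.03389983  0.14692641]
16 rows of [-0.97, 0.033, 0.815, 0.0, 0.0491, 0.0]
```

Run:
```python
from h import *
a=np.array([.56,.17,.28]);Ra=down(90,0);row(a,Ra,8)
```

```text
8 rows of [0.183, -0.291, -0.625, -0.0083, 0.0712, -0.0297]
```

>>> arm_command(deltas=[[[0.18,-0.29,-0.63,-0.008,0.071,-0.03],[0.18,-0.29,-0.63,-0.008,0.071,-0.03],[0.18,-0.29,-0.63,-0.008,0.071,-0.03],[0.18,-0.29,-0.63,-0.008,0.071,-0.03],[0.18,-0.29,-0.63,-0.008,0.071,-0.03],[0.18,-0.29,-0.63,-0.008,0.071,-0.03],[0.18,-0.29,-0.63,-0.008,0.071,-0.03],[0.18,-0.29,-0.63,-0.008,0.071,-0.03]]])

```text
time_s: 19.6
eef_pos: [0.5593, 0.1677, 0.2784]
tcp_rot: [0.706, 0.708, -0.002, -0.001]
contact_force: [-0.2, 0.6, -1.0]
width: 0.0598
finger_force: 0.0
```

Run:
```python
from h import *
import pickle
np.set_printoptions(precision=4,suppress=True)
s=bot.observe();f=bot.grab_frame("wrist");T=wristT(f,s);pickle.dump((f,T),open("w5.pkl","wb"));cv2.imwrite("pics/w5.png",f["pixels"])
print(s["eef_pos"],s["tcp_rot"])
m=bot.masks_of("wrist","cradle")[0];k=m["mask"].astype(np.uint8);print(m["conf"],m["location"])
cn=max(cv2.findContours(k,0,2)[0],key=cv2.contourArea);r=cv2.minAreaRect(cn);print(r)
ap=cv2.approxPolyDP(cn,6,True)[:,0];print(ap.tolist())
for z in(.006,.012,.02):
    B=np.array([onz(f,p,z,T) for p in cv2.boxPoints(r)]);print(z,B[:,:2].tolist(),B.mean(0),np.linalg.norm(np.roll(B,-1,0)-B,axis=1))
# saturation-free brown rest tops: print hsv statistics
g=cv2.cvtColor(f["pixels"],cv2.COLOR_BGR2GRAY);h=cv2.cvtColor(f["pixels"],cv2.COLOR_BGR2HSV)
x,y,w,hh=cv2.boundingRect(k);print(x,y,w,hh)
sub=g[y:y+hh:5,x:x+w:5]
for i,rw in enumerate(sub):print(y+5*i," ".join(f"{v:3d}" for v in rw))
```

```text
[0.5593 0.1677 0.2784] [ 0.7065  0.7077 -0.0021 -0.0013]
0.56 [333.2, 145.0]
((333.96063232421875, 146.52352905273438), (146.96533203125, 98.9489517211914), 73.1785888671875)
[[359, 63], [267, 93], [310, 228], [395, 203]]
0.006 [[0.49624502853034014, 0.280939783048047], [0.59258167065897, 0.3078662966548751], [0.6431486141009183, 0.16533444113234735], [0.5380620042572819, 0.13248560391179032]] [0.5675 0.2217 0.006 ] [0.1    0.1512 0.1101 0.1542]
0.012 [[0.49717622736779254, 0.2802950631839739], [0.5921183855194647, 0.30683181240883484], [0.641953366638091, 0.16636312189123664], [0.538387897560645, 0.13398977536823367]] [0.5674 0.2219 0.012 ] [0.0986 0.149  0.1085 0.152 ]
0.02 [[0.4984178258177291, 0.2794354366985431], [0.5915006720001244, 0.3054525000807811], [0.6403597033543211, 0.1677346962364224], [0.538822421965129, 0.13599533731015817]] [0.5673 0.2222 0.02  ] [0.0967 0.1461 0.1064 0.149 ]
267 63 129 166
63 167 166 167 168 167 168 167 167 167 167 167 167 168 167 168 167 167 167 142 167 169 167 167 167 167 167
68 168 166 167 167 168 167 167 166 166 167 167 168 168 167 165 154 169 
[... 2785 characters left out ...]
 116 108  79  82  81  82  82  87 145 172 171 171 172
203 108 109 107 112 114 109 109 108 115 117 115 113  78  80  81  79  80 103 167 158 171 171 171 171 171 171
208 106 110 108 110 112 107 109 109 113 116 113 114  79  80 100 114 116 117 117 115 145 170 163 144 170 169
213 110 111 108 109 112 108 108 111 114 115 115 114 111 112 113 112 112  97  97 148 159 159 162 169 169 170
218 107 108 107 110 109 109 106 110 110 114 115 111 111 114  94  93 123 160 166 170 168 170 169 169 170 169
223 111 110 110 111 108 110 109 115  96 112 115 111 102  99 114 164 168 168 168 168 170 170 169 170 169 169
228 113 112 109 113 109 110 110 111 111 100 109 116 113 109 168 168 168 169 168 168 170 169 169 169 169 170
```

```bash
cat > cr.py <<'E'
from h import *
import pickle
from scipy.optimize import minimize
np.set_printoptions(precision=4,suppress=True)
f,T=pickle.load(open("w5.pkl","rb"));im=f["pixels"].astype(int);g=im.mean(2)
for z in(.0,.006,.012):
    B=np.array([onz(f,p,z,T) for p in[(359,63),(267,93),(310,228),(395,203)]]);d=B[0]+B[1]-B[2]-B[3]
    print(z,B.mean(0),np.linalg.norm(np.roll(B,-1,0)-B,axis=1),np.degrees(np.arctan2(d[1],d[0])))
b=np.abs(im[...,2]-im[...,0])
print("colours rest",im[108,312],im[103,332],im[173,342],"plate",im[140,330],"shadow",im[180,310])
poly=np.zeros(g.shape,np.uint8);cv2.fillPoly(poly,[np.int32([(353,72),(275,98),(312,218),(387,198)])],1)
def sil(v,post):
    x,y,h=v[0]/1e3,v[1]/1e3,np.radians(v[2]);u=np.array([np.cos(h),np.sin(h),0]);xx=np.array([u[1],-u[0],0]);m=np.zeros(g.shape,np.uint8)
    for c in(-53,11):
        for s in(1,-1):
            P=[proj(f,np.array([x,y,.055])+(xx*s*a+u*(c+e)+np.array([0,0,zz]))/1e3,T)*16 for e in(-6,6) for a,zz in((0,-17),(15.8,-1.2),(20,-5.4),(0,-25.4))]
            cv2.fillPoly(m,[cv2.convexHull(np.int32(P))],1,shift=4)
    return m
rest=((g<160)&(g>124)&(poly>0)).astype(np.uint8)
rest=cv2.morphologyEx(rest,cv2.MORPH_OPEN,np.ones((3,3),np.uint8))
n,lab,st,ce=cv2.connectedComponentsWithStats(rest)
for i in range(1,n):
    if st[i,4]>40:print(st[i],ce[i])
keep=np.isin(lab,[i for i in range(1,n) if st[i,4]>150]).astype(np.uint8)
def iou(v):
    m=sil(v,0);return -(m&keep).sum()/max(1,(m|keep).sum())
best=None
for x0 in range(550,580,4):
    for y0 in range(225,262,4):
        for h0 in (101,105,109):
            c=iou((x0,y0,h0))
            if best is None or c<best[0]:best=(c,(x0,y0,h0))
r=minimize(iou,best[1],method="Nelder-Mead",options=dict(initial_simplex=[np.array(best[1])+d for d in([0,0,0],[4,0,0],[0,4,0],[0,0,3])]))
print(best,r.x,r.fun)
E
python3 cr.py
```

```text
0.0 [0.5663 0.2214 0.    ] [0.0993 0.1508 0.1    0.1506] 106.8095134329164
0.006 [0.5662 0.2216 0.006 ] [0.0979 0.1486 0.0985 0.1485] 106.80951343291642
0.012 [0.5661 0.2218 0.012 ] [0.0965 0.1465 0.0971 0.1463] 106.80951343291639
colours rest [144 148 153] [137 138 143] [132 136 140] plate [179 171 167] shadow [113 115 119]
[322  96  23  19 303] [332.9076 104.571 ]
[298 104  24  17 296] [309.5405 111.902 ]
[340 164  23  16 259] [351.2355 171.8069]
[320 170  20  16 212] [330.3774 177.533 ]
(np.float64(0.0), (550, 225, 101)) [550. 225. 101.] 0.0cr.py:26: RuntimeWarning: overflow encountered in scalar negative
  m=sil(v,0);return -(m&keep).sum()/max(1,(m|keep).sum())
```

```bash
sed -i 's/return -(m&keep).sum()/return -float((m\&keep).sum())/' cr.py; python3 cr.py | tail -1
python3 - <<'E'
from h import *
import pickle
f,T=pickle.load(open("w5.pkl","rb"))
a=onz(f,(321.2,108.2),.046,T);b=onz(f,(340.8,174.7),.046,T);d=a-b;print(a,b,np.linalg.norm(d),np.degrees(np.arctan2(d[1],d[0])), "rest",a-d/np.linalg.norm(d)*.011)
E
```

```text
(np.float64(-0.707442888725129), (558, 249, 109)) [557.537  250.4735 107.3745] -0.8179650238473768
[0.55413385 0.26119107 0.046     ] [0.57318604 0.19961111 0.046     ] 0.06445988670772959 107.19151243230827 rest [0.55738509 0.25068253 0.046     ]
```

Run:
```python
from h import *
np.set_printoptions(precision=4,suppress=True)
a=np.array([.545,.0,.25]);Ra=down(80,22);row(a,Ra,8)
b,Rb=tgt(-21,80,45,-.6);print(b);row(b,Rb,8,a,Ra)
t=cv2.imread("pics/top0.png").astype(int);ft=bot.grab_frame("top");h=t[...,2]-t[...,0]
roi=np.zeros(h.shape,bool);roi[222:275,190:255]=1
k=((h>3)&roi).astype(np.uint8);k=cv2.morphologyEx(k,cv2.MORPH_OPEN,np.ones((2,2),np.uint8))
n,l,st,ce=cv2.connectedComponentsWithStats(k)
for i in range(1,n):
    if st[i,4]>12:print(st[i],ce[i],onz(ft,ce[i],.046))
```

```text
8 rows of [-2.12, -0.029, 0.012, -0.0046, 0.0483, 0.0211]
[ 0.5388 -0.0202  0.1328]
8 rows of [-1.007, -0.032, 1.11, -0.0046, 0.0502, 0.007]
[228 233   7   9  41] [230.8049 236.7805] [0.5794 0.1978 0.046 ]
[196 241   7   9  44] [198.7045 245.0455] [0.5617 0.2596 0.046 ]
[231 244   6   8  38] [233.4737 247.5789] [0.5584 0.1915 0.046 ]
[200 253   6   8  30] [201.8333 256.6   ] [0.5393 0.2523 0.046 ]
[247 267   9   5  35] [250.9429 269.    ] [0.5176 0.1557 0.046 ]
[231 270  11   6  48] [236.5208 272.4583] [0.5102 0.1834 0.046 ]
```

>>> arm_command(deltas=[[[-2.12,-0.03,0.01,-0.0046,0.0483,0.021],[-2.12,-0.03,0.01,-0.0046,0.0483,0.021],[-2.12,-0.03,0.01,-0.0046,0.0483,0.021],[-2.12,-0.03,0.01,-0.0046,0.0483,0.021],[-2.12,-0.03,0.01,-0.0046,0.0483,0.021],[-2.12,-0.03,0.01,-0.0046,0.0483,0.021],[-2.12,-0.03,0.01,-0.0046,0.0483,0.021],[-2.12,-0.03,0.01,-0.0046,0.0483,0.021]]], grip=0.3)

```text
time_s: 20.42
eef_pos: [0.5447, 0.0016, 0.2484]
tcp_rot: [0.751, 0.632, 0.145, -0.124]
contact_force: [1.6, 0.1, 0.3]
width: 0.0554
finger_force: 0.0
```

>>> arm_command(deltas=[[[-1.0,-0.03,1.11,-0.0046,0.05,0.007],[-1.0,-0.03,1.11,-0.0046,0.05,0.007],[-1.0,-0.03,1.11,-0.0046,0.05,0.007],[-1.0,-0.03,1.11,-0.0046,0.05,0.007],[-1.0,-0.03,1.11,-0.0046,0.05,0.007],[-1.0,-0.03,1.11,-0.0046,0.05,0.007],[-1.0,-0.03,1.11,-0.0046,0.05,0.007],[-1.0,-0.03,1.11,-0.0046,0.05,0.007]]])

```text
time_s: 21.08
eef_pos: [0.5385, -0.0172, 0.1308]
tcp_rot: [0.726, 0.571, 0.299, -0.238]
contact_force: [0.0, -0.6, -0.9]
width: 0.0556
finger_force: 0.0
```

Run:
```python
from h import *
np.set_printoptions(precision=3,suppress=True)
s=bot.observe();print(gp(),FB.T@R.from_quat(s["tcp_rot"]).as_matrix(),s["joint_pos"],s["width"])
f=bot.grab_frame("wrist");T=wristT(f,s)
for m in bot.masks_of("wrist","plunger_mid")[:1]:
    k=m["mask"];ys,xs=np.where(k);print(m["conf"],xs.min(),xs.max(),ys.min(),ys.max())
    for y in range(ys.min(),ys.max()+1,12):
        r=np.where(k[y])[0];print((y,int(r.min()),int(r.max())) if len(r) else y,end=" ")
P=lambda l:proj(f,BR+FB@np.array(l)/1e3,T)
print();[print(l,P(l)) for l in((0,75,0),(0,75,12),(0,-65,20),(20,-65,0),(-20,-65,0),(12,20,0),(-12,20,0),(0,-75,17))]
row(*tgt(-21,30,45,-.6),8)
```

```text
[ -1.446 -20.448  76.593] [[ 0.     1.    -0.007]
 [ 1.    -0.    -0.001]
 [-0.001 -0.007 -1.   ]] [ 0.944  0.84  -0.849  1.918 -0.314  0.659  0.298] 0.055598558961574084
0.58 294 361 72 366
(72, 323, 344) (84, 306, 354) (96, 306, 353) (108, 307, 353) (120, 307, 353) (132, 307, 352) (144, 307, 352) (156, 308, 352) (168, 308, 351) (180, 306, 351) (192, 307, 351) (204, 308, 351) (216, 307, 350) (228, 307, 350) (240, 307, 350) (252, 307, 349) (264, 308, 349) (276, 308, 349) (288, 308, 348) (300, 308, 348) (312, 308, 348) (324, 304, 350) (336, 295, 361) (348, 294, 361) (360, 303, 352) 
(0, 75, 0) [328.877  77.782]
(0, 75, 12) [328.903  73.909]
(0, -65, 20) [328.535 354.055]
(20, -65, 0) [362.61  335.205]
(-20, -65, 0) [294.488 335.029]
(12, 20, 0) [351.513 190.473]
(-12, 20, 0) [305.955 190.457]
(0, -75, 17) [328.512 367.055]
8 rows of [0.023, 0.03, 0.574, -0.0011, 0.0, -0.0007]
```

The parked plunger sits within 1 mm of the model (stem 307-351, nose row 72, flange row 366). Closing in from the side.

>>> arm_command(deltas=[[[0.02,0.02,0.57,-0.001,0,0],[0.02,0.02,0.57,-0.001,0,0],[0.02,0.02,0.57,-0.001,0,0],[0.02,0.02,0.57,-0.001,0,0],[0.02,0.02,0.57,-0.001,0,0],[0.02,0.02,0.57,-0.001,0,0],[0.02,0.02,0.57,-0.001,0,0],[0.02,0.02,0.57,-0.001,0,0]]])

```text
time_s: 21.85
eef_pos: [0.5483, 0.0142, 0.1004]
tcp_rot: [0.728, 0.57, 0.301, -0.233]
contact_force: [-0.3, 0.0, -0.4]
width: 0.0555
finger_force: 0.0
```

Run:
```python
from h import *
print(gp());row(*tgt(-21,-1,45,-.4),8)
```

```text
[  0.34765355 -18.67315146  31.92392195]
8 rows of [-0.027, -0.011, 0.412, 0.0005, 0.0004, 0.0001]
```

>>> arm_command(deltas=[[[-0.03,-0.01,0.41,0,0,0],[-0.03,-0.01,0.41,0,0,0],[-0.03,-0.01,0.41,0,0,0],[-0.03,-0.01,0.41,0,0,0],[-0.03,-0.01,0.41,0,0,0],[-0.03,-0.01,0.41,0,0,0],[-0.03,-0.01,0.41,0,0,0],[-0.03,-0.01,0.41,0,0,0]]])

```text
time_s: 22.52
eef_pos: [0.5527, 0.0349, 0.0754]
tcp_rot: [0.728, 0.57, 0.301, -0.234]
contact_force: [0.3, 0.6, -0.6]
width: 0.055
finger_force: 0.0
```

>>> arm_command(deltas=[[[0,0,0,0,0,0],[0,0,0,0,0,0],[0,0,0,0,0,0],[0,0,0,0,0,0],[0,0,0,0,0,0],[0,0,0,0,0,0],[0,0,0,0,0,0],[0,0,0,0,0,0]]], grip=-1, grip_force=60)

```text
time_s: 23.18
eef_pos: [0.5522, 0.0346, 0.0759]
tcp_rot: [0.728, 0.57, 0.301, -0.234]
contact_force: [-5.3, -1.7, 4.2]
width: 0.0224
finger_force: 58.7
```

Run:
```python
from h import *
np.set_printoptions(precision=2,suppress=True)
s=bot.observe();print(gp(),FB.T@np.array(s["contact_force"]),s["width"])
```

```text
[ -0.69 -21.26  -0.14] [-4.76  0.94  5.03] 0.0223975897029485
```

>>> arm_command(deltas=[[[0,0,-0.5,0,0,0],[0,0,-1.0,0,0,0],[0,0,-1.2,0,0,0],[0,0,-1.2,0,0,0],[0,0,-1.2,0,0,0],[0,0,-1.2,0,0,0],[0,0,-1.2,0,0,0],[0,0,-1.0,0,0,0]]])

```text
time_s: 23.85
eef_pos: [0.538, -0.0249, 0.137]
tcp_rot: [0.728, 0.57, 0.301, -0.233]
contact_force: [-0.1, 0.0, -1.3]
width: 0.0221
finger_force: 58.9
```

```bash
cat >> h.py <<'E'
CR=np.array([.5573,.2488,.055]);CH=107.1
def ctgt(y,h,x=0):
    Rm=down(CH);return CR+Rm@np.array([y,x,-h])/1e3+.019*Rm[:,2],Rm
E
python3 - <<'E'
from h import *
np.set_printoptions(precision=3,suppress=True)
s=bot.observe();print(gp(),s["contact_force"],s["width"],s["eef_pos"])
f=bot.grab_frame("wrist");M=np.array(f["mount"])
for m in bot.masks_of("wrist","plunger_mid")[:1]:
    k=m["mask"];ys,xs=np.where(k);print(m["conf"],xs.min(),xs.max(),ys.min(),ys.max())
    for y in range(ys.min(),ys.max()+1,20):
        r=np.where(k[y])[0];print((y,int(r.min()),int(r.max())) if len(r) else y,end=" ")
g=np.array([0,0,-.019])
print();[print(l,proj(f,g+np.array(l)/1e3,M)) for l in((96,0,0),(96,0,-12),(96,12,0),(96,-12,0),(-44,0,-20),(-44,20,0),(-44,-20,0))]
a=np.array([.555,.02,.26]);Ra=down(90,15);row(a,Ra,8)
b,Rb=ctgt(-21,130);print(b);row(b,Rb,16,a,Ra)
E
```

```text
[ -0.318 -21.324  86.391] [-0.084  0.001 -1.331] 0.02210660679046378 [ 0.538 -0.025  0.137]
0.84 288 368 22 416
(22, 314, 342) (42, 288, 367) (62, 289, 366) (82, 289, 366) (102, 289, 365) (122, 290, 365) (142, 291, 364) (162, 289, 363) (182, 291, 364) (202, 290, 364) (222, 293, 362) (242, 292, 361) (262, 292, 360) (282, 292, 360) (302, 293, 359) (322, 295, 358) (342, 295, 357) (362, 296, 357) (382, 295, 356) (402, 295, 356) 
(96, 0, 0) [324.262  37.186]
(96, 0, -12) [324.071  25.639]
(96, 12, 0) [365.275  37.175]
(96, -12, 0) [283.245  37.197]
(-44, 0, -20) [324.731 477.647]
(-44, 20, 0) [375.947 433.181]
(-44, -20, 0) [273.813 433.265]
8 rows of [1.325, 0.165, -1.007, 0.016, -0.0645, -0.0266]
[0.563 0.229 0.166]
16 rows of [1.198, 0.227, 0.764, 0.0024, -0.0162, -0.0185]
```

>>> arm_command(deltas=[[[1.32,0.16,-1.0,0.016,-0.0645,-0.0266],[1.32,0.16,-1.0,0.016,-0.0645,-0.0266],[1.32,0.16,-1.0,0.016,-0.0645,-0.0266],[1.32,0.16,-1.0,0.016,-0.0645,-0.0266],[1.32,0.16,-1.0,0.016,-0.0645,-0.0266],[1.32,0.16,-1.0,0.016,-0.0645,-0.0266],[1.32,0.16,-1.0,0.016,-0.0645,-0.0266],[1.32,0.16,-1.0,0.016,-0.0645,-0.0266]]])

```text
time_s: 24.62
eef_pos: [0.5543, 0.0222, 0.2595]
tcp_rot: [0.7, 0.702, 0.091, -0.092]
contact_force: [-0.1, 0.2, -2.6]
width: 0.0225
finger_force: 58.9
```

Run:
```python
from h import *
print(bot.observe()["eef_pos"])
b,Rb=ctgt(-21,130);print(b);row(b,Rb,16)
```

```text
[0.5543434  0.02223528 0.25946299]
[0.56347485 0.22872835 0.166     ]
16 rows of [1.185, 0.232, 0.757, 0.0024, -0.0161, -0.0183]
```

>>> arm_command(deltas=[[[1.185,0.23,0.4,0.0024,-0.016,-0.0183],[1.185,0.23,0.4,0.0024,-0.016,-0.0183],[1.185,0.23,0.4,0.0024,-0.016,-0.0183],[1.185,0.23,0.4,0.0024,-0.016,-0.0183],[1.185,0.23,0.4,0.0024,-0.016,-0.0183],[1.185,0.23,0.4,0.0024,-0.016,-0.0183],[1.185,0.23,0.4,0.0024,-0.016,-0.0183],[1.185,0.23,0.4,0.0024,-0.016,-0.0183]]])

```text
time_s: 25.28
eef_pos: [0.5659, 0.123, 0.2463]
tcp_rot: [0.65, 0.757, 0.047, -0.048]
contact_force: [1.3, -0.0, -1.2]
width: 0.0226
finger_force: 58.9
```

>>> arm_command(deltas=[[[1.185,0.23,1.1,0.0024,-0.016,-0.0183],[1.185,0.23,1.1,0.0024,-0.016,-0.0183],[1.185,0.23,1.1,0.0024,-0.016,-0.0183],[1.185,0.23,1.1,0.0024,-0.016,-0.0183],[1.185,0.23,1.1,0.0024,-0.016,-0.0183],[1.185,0.23,1.1,0.0024,-0.016,-0.0183],[1.185,0.23,1.1,0.0024,-0.016,-0.0183],[1.185,0.23,1.1,0.0024,-0.016,-0.0183]]])

```text
time_s: 25.95
eef_pos: [0.5627, 0.2259, 0.1657]
tcp_rot: [0.594, 0.804, 0.001, -0.002]
contact_force: [0.6, 0.1, -2.4]
width: 0.0224
finger_force: 58.9
```

```bash
cat > cchk.py <<'E'
from h import *
np.set_printoptions(precision=2,suppress=True)
s=bot.observe();Rm=R.from_quat(s["tcp_rot"]).as_matrix();D=down(CH)
g=np.array(s["eef_pos"])-.019*Rm[:,2];print("g in cradle (y,x,h mm)",D.T@(g-CR)*1e3*[1,1,-1],"F",s["contact_force"],"rot",R.from_matrix(D.T@Rm).as_rotvec(),"t",s["time_s"])
t=bot.grab_frame("top");f=bot.grab_frame("side")
for c,fr in(("top",t),("side",f)):
    h=cv2.cvtColor(fr["pixels"],cv2.COLOR_BGR2HSV);k=((h[...,0]>8)&(h[...,0]<28)&(h[...,1]>120)&(h[...,2]>50)).astype(np.uint8)
    n,l,st,ce=cv2.connectedComponentsWithStats(k)
    for i in np.argsort(-st[1:,4])[:3]+1:print(c,"brass",st[i],ce[i])
    P=lambda y,x,z:proj(fr,g+Rm@np.array([y,x,z])/1e3)
    print("  pred nose top",P(96,0,-12),"nose",P(96,0,0),"flange end",P(-54,0,-20),P(-54,20,0),P(-54,-20,0),P(-54,0,20))
    print("  rests in view (nominal)",proj(fr,CR+D@np.array([-53,0,9])/1e3),proj(fr,CR+D@np.array([11,0,9])/1e3))
E
python3 cchk.py; python3 -c "
from h import *
b,Rb=ctgt(-21,60);row(b,Rb,8)"
```

```text
g in cradle (y,x,h mm) [-23.54  -1.54 129.67] F [ 0.56  0.1  -2.38] rot [0.   0.01 0.  ] t 25.95
top brass [272 169  12  12  52] [277.67 174.35]
top brass [378  86   6   5  14] [380.71  88.07]
top brass [269 171   4   6  11] [270.73 173.73]
  pred nose top [139.31 250.18] nose [141.94 250.94] flange end [226.48 225.05] [225.9  215.57] [231.77 238.27] [231.06 228.64]
  rests in view (nominal) [230.45 240.08] [198.64 248.95]
side brass [298 127  20  29 282] [307.06 143.22]
side brass [362 199  16  24 277] [369.67 210.25]
side brass [283 113   7  11  51] [286.61 117.16]
  pred nose top [286.35 109.58] nose [286.61 113.82] flange end [311.93 142.47] [320.19 147.28] [303.77 152.11] [312.13 156.68]
  rests in view (nominal) [309.31 187.9 ] [299.19 172.32]
8 rows of [-0.001, 0.03, 0.859, -0.0003, -0.0008, 0.0004]
```

>>> arm_command(deltas=[[[0.042,0.008,1.1,0,-0.001,0],[0.042,0.008,1.1,0,-0.001,0],[0.042,0.008,1.1,0,-0.001,0],[0.042,0.008,1.1,0,-0.001,0],[0.042,0.008,1.1,0,-0.001,0],[0.042,0.008,1.1,0,-0.001,0],[0.042,0.008,1.1,0,-0.001,0],[0.042,0.008,1.1,0,-0.001,0]]])

```text
time_s: 26.72
eef_pos: [0.5628, 0.2284, 0.0774]
tcp_rot: [0.595, 0.804, -0.001, 0.001]
contact_force: [0.1, -0.5, -1.9]
width: 0.0222
finger_force: 59.0
```

```bash
python3 cchk.py
python3 - <<'E'
from h import *
np.set_printoptions(precision=1,suppress=True)
s=bot.observe();f=bot.grab_frame("wrist");T=wristT(f,s);D=down(CH);C2=np.array([.5575,.2505,.055])
for l in((20,17,-5.4),(-20,17,-5.4),(20,5,-5.4),(-20,5,-5.4),(20,-47,-5.4),(-20,-47,-5.4)):print(l,proj(f,C2+D@np.array([l[1],l[0],-l[2]])/1e3,T))
g=f["pixels"].mean(2)
for y in range(30,260,8):print(y," ".join(f"{int(v):3d}" for v in g[y,270:386:4]))
E
```

```text
g in cradle (y,x,h mm) [-21.01  -0.76  41.39] F [ 0.12 -0.48 -1.86] rot [ 0. -0.  0.] t 26.7167
top brass [270 171  13  10  44] [275.41 176.23]
top brass [381  87   3   5   7] [382.14  89.14]
top brass [276 165   2   4   6] [276.5  166.17]
  pred nose top [155.96 255.12] nose [158.18 255.73] flange end [234.74 232.48] [234.11 223.67] [239.45 244.32] [238.72 235.39]
  rests in view (nominal) [230.45 240.08] [198.64 248.95]
side brass [362 199  16  24 269] [369.83 210.02]
side brass [300 158  18  27 260] [307.73 172.93]
side brass [466 252   7   6  34] [469.12 254.24]
  pred nose top [288.28 138.87] nose [288.53 142.65] flange end [312.25 171.94] [320.02 175.93] [304.63 180.73] [312.48 184.52]
  rests in view (nominal) [309.31 187.9 ] [299.19 172.32]
(20, 17, -5.4) [373.7 201.9]
(-20, 17, -5.4) [285.  202.1]
(20, 5, -5.4) [372.9 227.8]
(-20, 5, -5.4) [285.8 227.9]
(20, -47, -5.4) [369.6 329.7]
(-20, -47, -5.4) [289.1 329.7]
30 185 185 186 187 187 187  95 106 112 119 126 129 133 136 138 141 142 144 140 138 134 126 104 100 187 189 189 189 190
38 188 188 188 189 177  86 101 107 113 120 12
[... 2606 characters left out ...]
 109  98  68  77  79  83  85  86  87  88  89  89  91  90  88  85 124 111  99 118 160 165 164 196 196
222 126 124 124 121 110 102  70  76  78  81  84  87  87  88  90  89  90  89  87  85  84  78  75 101 148 165 166 196 196
230 125 124 124 124 121 107  67  75  78  81  84  87  87  89  89  89  89  88  86  84  83  77  73  96 131 148 194 196 196
238 125 124 124 124 121 116  70  76  78  81  84  85  88  89  89  88  88  87  85  83  83  75  71 105 129 180 177 130 181
246 125 123 124 124 121 120  68  75  79  81  84  86  86  88  89  88  88  87  84  83  82  75  70 105 106 125 127 128 128
254 126 124 124 124 120 120  68  76  79  82  84  85  87  87  88  88  88  86  84  83  81  73  70 105 127 125 127 127 125
```

The rest arms show at columns 281-376 and rows 204-230, within about 1 mm of prediction. Lowering.

>>> arm_command(deltas=[[[0.005,0.009,0.38,0,0,0],[0.005,0.009,0.38,0,0,0],[0.005,0.009,0.38,0,0,0],[0.005,0.009,0.38,0,0,0],[0.005,0.009,0.38,0,0,0],[0.005,0.009,0.38,0,0,0],[0.005,0.009,0.38,0,0,0],[0.005,0.009,0.38,0,0,0]]])

```text
time_s: 27.53
eef_pos: [0.5634, 0.229, 0.0478]
tcp_rot: [0.595, 0.804, -0.001, 0.001]
contact_force: [0.1, -0.3, -1.3]
width: 0.0224
finger_force: 59.0
```

>>> arm_command(deltas=[[[0,0,0.08,0,0,0],[0,0,0.08,0,0,0],[0,0,0.08,0,0,0],[0,0,0.08,0,0,0],[0,0,0.08,0,0,0],[0,0,0.08,0,0,0],[0,0,0,0,0,0],[0,0,0,0,0,0]]])

```text
time_s: 28.2
eef_pos: [0.5634, 0.229, 0.0434]
tcp_rot: [0.595, 0.804, -0.001, 0.001]
contact_force: [-0.4, 0.1, -1.3]
width: 0.022
finger_force: 59.0
```

```bash
python3 cchk.py | grep -v "^top"
```

```text
g in cradle (y,x,h mm) [-20.7    0.01   7.38] F [-0.42  0.14 -1.27] rot [-0. -0.  0.] t 28.2
  pred nose top [161.81 256.46] nose [163.89 257.03] flange end [237.84 234.63] [237.16 226.07] [242.33 246.02] [241.56 237.35]
  rests in view (nominal) [230.45 240.08] [198.64 248.95]
side brass [362 199  16  24 281] [369.75 210.2 ]
side brass [301 167  17  22 173] [306.93 179.01]
side brass [466 252   7   6  35] [469.17 254.31]
  pred nose top [289.2  149.26] nose [289.44 152.88] flange end [312.67 182.48] [320.26 186.18] [305.24 190.97] [312.9  194.48]
  rests in view (nominal) [309.31 187.9 ] [299.19 172.32]
```

>>> arm_command(deltas=[[[0,0,0.06,0,0,0],[0,0,0.06,0,0,0],[0,0,0.06,0,0,0],[0,0,0.06,0,0,0],[0,0,0.06,0,0,0],[0,0,0.06,0,0,0],[0,0,0.06,0,0,0],[0,0,0,0,0,0]]])

```text
time_s: 28.97
eef_pos: [0.5633, 0.2289, 0.039]
tcp_rot: [0.595, 0.804, -0.001, 0.001]
contact_force: [0.3, -0.0, -2.4]
width: 0.0223
finger_force: 59.0
```

>>> arm_command(deltas=[[[0,0,0.05,0,0,0],[0,0,0.05,0,0,0],[0,0,0.05,0,0,0],[0,0,0.05,0,0,0],[0,0,0,0,0,0],[0,0,0,0,0,0],[0,0,0,0,0,0],[0,0,0,0,0,0]]])

```text
time_s: 29.63
eef_pos: [0.5634, 0.229, 0.0372]
tcp_rot: [0.595, 0.804, -0.001, 0.001]
contact_force: [-0.9, 0.0, -2.3]
width: 0.022
finger_force: 59.0
```

>>> arm_command(deltas=[[[0,0,0.05,0,0,0],[0,0,0.05,0,0,0],[0,0,0.05,0,0,0],[0,0,0.05,0,0,0],[0,0,0,0,0,0],[0,0,0,0,0,0],[0,0,0,0,0,0],[0,0,0,0,0,0]]])

```text
time_s: 30.3
eef_pos: [0.5635, 0.229, 0.036]
tcp_rot: [0.595, 0.804, -0.001, 0.001]
contact_force: [-4.8, -2.8, 15.8]
width: 0.0223
finger_force: 61.1
```

Seated at the expected height. Release.

>>> arm_command(deltas=[[[0,0,-0.03,0,0,0],[0,0,0,0,0,0],[0,0,0,0,0,0],[0,0,0,0,0,0],[0,0,0,0,0,0],[0,0,0,0,0,0],[0,0,0,0,0,0],[0,0,0,0,0,0]]], grip=0.2)

```text
time_s: 30.97
eef_pos: [0.5634, 0.229, 0.0355]
tcp_rot: [0.595, 0.804, -0.001, 0.001]
contact_force: [0.5, -0.1, -0.9]
width: 0.051
finger_force: 0.0
```

>>> arm_command(deltas=[[[0,0,-0.6,0,0,0],[0,0,-1.0,0,0,0],[0,0,-1.5,0,0,0],[0,0,-1.8,0,0,0],[0,0,-1.8,0,0,0],[0,0,-1.8,0,0,0],[0,0,-1.8,0,0,0],[0,0,-1.8,0,0,0]]])

```text
time_s: 31.63
eef_pos: [0.5633, 0.2293, 0.1585]
tcp_rot: [0.595, 0.804, -0.0, 0.001]
contact_force: [-0.2, 0.0, 0.4]
width: 0.0516
finger_force: 0.0
```

Run:
```python
from h import *
np.set_printoptions(precision=1,suppress=True)
s=bot.observe();f=bot.grab_frame("wrist");T=wristT(f,s);D=down(CH);C2=np.array([.5575,.2500,.055]);print(s["eef_pos"],s["contact_force"],s["time_s"])
P=lambda y,x,z:proj(f,C2+D@np.array([y,x,-z])/1e3,T)
m=bot.masks_of("wrist","plunger_mid")[0];k=m["mask"];ys,xs=np.where(k);print(m["conf"],xs.min(),xs.max(),ys.min(),ys.max())
for y in range(ys.min(),ys.max()+1,10):
    r=np.where(k[y])[0];print((y,int(r.min()),int(r.max())) if len(r) else y,end=" ")
print("\nnose",P(75,0,12),P(75,0,-12),"flange inner",P(-65,20,0),P(-65,-20,0),"end",P(-75,20,0),P(-75,-20,0),P(-75,0,20),"plate face top",P(-79,0,17),"stem@0",P(0,12,0),P(0,-12,0))
g=f["pixels"].mean(2)
for y in range(300,400,4):print(y," ".join(f"{int(v):3d}" for v in g[y,280:380:5]))
```

```text
[0.6 0.2 0.2] [-0.2  0.   0.4] 31.6333
0.68 298 352 84 324
(84, 315, 317) (94, 307, 345) (104, 307, 344) (114, 308, 345) (124, 309, 345) (134, 309, 344) (144, 309, 345) (154, 309, 344) (164, 309, 343) (174, 308, 343) (184, 308, 342) (194, 309, 343) (204, 309, 343) (214, 308, 343) (224, 307, 342) (234, 308, 342) (244, 308, 341) (254, 308, 342) (264, 309, 341) (274, 309, 341) (284, 309, 342) (294, 301, 348) (304, 298, 352) (314, 299, 351) (324, 323, 330) 
nose [325.1  84.9] [325.1  89.7] flange inner [354.1 300.4] [297.4 300.5] end [353.9 313.3] [297.7 313.4] [325.8 327.1] plate face top [325.8 330.3] stem@0 [343.7 209.5] [307.3 209.6]
300 138 153 124  71  59  59  63  68  68  70  70  69  70  60  62  76 172 168 165 171
304 178 164 172  71  58  59  57  66  71  69  70  67  59  61  73  76 171 170 165 170
308 179 164 170  70  63  64  59  59  60  60  59  60  62  91  85  74 171 169 165 170
312 179 163 154  71  63  66  67  70  71  71  72  91 105  95  83  75 171 168 165 170
316 178 163 121  71  62  65  68  70  70  70  87 108 103  96  80  75 171 167 163 171
320 168 167  72  73  74  69  68  72  7
[... 941 characters left out ...]
 160 163 158 162 159 170 168
368  58  57  94 173 175 162 164 163 158 156 164 162 158 165 162 163 166 167 161 166
372 110  68  56  56 148 157 165 155 158 160 164 162 162 166 161 160 162 163 164 164
376 117 116  98  58  55  78 163 159 158 158 164 166 165 162 163 165 162 158 162 162
380 116 118 117  99  68  55  54 151 162 160 163 162 162 161 166 160 166 163 161 163
384  74 107 104 103 103  89  58  55  76 162 164 160 158 161 159 161 165 161 165 164
388  74  63  63  98 104 102  99  72  57  55 158 166 161 165 163 163 159 166 163 164
392  51  58  62  63  96 103 103 104  92  60  56 162 168 159 157 161 159 165 166 163
396  48  49  50  62  62 103 103 104 103 101  73 157 160 157 158 165 162 165 162 159
```

The plunger lies as modelled: nose at row 84-90, flange at rows 294-325 and the end plate at row 330. The gripper is well clear, so I'm handing in.

```bash
python3 -c "
from h import *
print(bot.finish_job())"
```

```text
the job is handed in; nothing more can be done
None
```

The plunger was parked on the angle block, released, re-gripped from the side and laid level in the cradle with its flange in the slot. I handed the job in at about 32 s of robot time. On the first try its flange caught the block's stop plate and turned it about 12° in the grip, which I corrected before parking it.

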